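# Load the crockery warmer and start its timer

### The job

Get the soup crockery warming for service: stand every porcelain soup cup from the counter upright in the warmer's pan, and nest every loose lid upside down on the lid already lying in the pan, so that each one cups inside the one below. When everything is loaded, start the warmer: twist its timer clockwise past the top mark (30 minutes), then back down to 10 minutes. Leave the other things on the counter where they are.

Things in the scene. Friction and masses are not known exactly. Their poses are not given: they have to be found in the camera images.
- warmer_pan (a point): centre of the pan floor of the crockery warmer (low steel table-top unit, fixed, 450 x 270 mm). x points across the pan away from the robot, y along it towards the control deck, z up. Pan inside: 250 mm in x, 310 mm in y; floor 30 mm above the counter, walls (10 mm thick) 40 mm above the floor; beyond its +y wall the 70 mm high deck adds 120 mm
- timer_grip (a point): timer knob on the warmer's control deck (70 mm above the counter, next to the pan on its +y side): point on the knob's vertical axis at the height to grip, 107 mm above the counter. The grip is an upright black bar 14 mm thick, 42 mm long, its top 7 mm above this point and 24 mm of it free below; the bar lies along this point's x axis, white pointer at the -x end
- timer (a joint): timer reading in rad, 0.12 rad per minute, growing clockwise seen from above. 0: pointer at the white dot, on the robot's side of the dial; a long mark every 5 minutes, so 10 minutes is the second after zero (1.20 rad); the top mark, a wide one, is 30 minutes (3.60 rad); stop at 3.90 rad. It stays where it is left (friction 0.04 N m)
- lid0_mid (a point): the lid that already lies upside down on the pan floor, at the end away from the timer: same shape as the other lids (66 mm rim, 28 mm high, foot ring 28 mm), loose; this point is on its axis, half-way up, z axis up out of the hollow
- cup0_mid (a point): a white porcelain soup cup, round, open at the top, standing upright; 62 mm outside diameter (straight-sided from 24 mm up), 60 mm high, wall 4 mm, about 160 g; this point is at its centre, half-way up, z axis up out of the mouth. Two or three cups are present; absent ones read None
- cup1_mid (a point): a white porcelain soup cup, round, open at the top, standing upright; 62 mm outside diameter (straight-sided from 24 mm up), 60 mm high, wall 4 mm, about 160 g; this point is at its centre, half-way up, z axis up out of the mouth. Two or three cups are present; absent ones read None
- cup2_mid (a point): a white porcelain soup cup, round, open at the top, standing upright; 62 mm outside diameter (straight-sided from 24 mm up), 60 mm high, wall 4 mm, about 160 g; this point is at its centre, half-way up, z axis up out of the mouth. Two or three cups are present; absent ones read None
- lid1_mid (a point): a loose white domed porcelain lid, upside down: hollow side up on its foot ring (28 mm across, 7 high); 66 mm across the rim (outside upright over the top 5 mm), 28 mm high, wall 3 mm, 70 g; point on its axis 14 mm above the foot, z up out of the hollow. Nested, its foot stands on the inner floor of the lid below, 11 mm higher than that lid, 2 mm side play. Two or three present; absent: None
- lid2_mid (a point): a loose white domed porcelain lid, upside down: hollow side up on its foot ring (28 mm across, 7 high); 66 mm across the rim (outside upright over the top 5 mm), 28 mm high, wall 3 mm, 70 g; point on its axis 14 mm above the foot, z up out of the hollow. Nested, its foot stands on the inner floor of the lid below, 11 mm higher than that lid, 2 mm side play. Two or three present; absent: None
- lid3_mid (a point): a loose white domed porcelain lid, upside down: hollow side up on its foot ring (28 mm across, 7 high); 66 mm across the rim (outside upright over the top 5 mm), 28 mm high, wall 3 mm, 70 g; point on its axis 14 mm above the foot, z up out of the hollow. Nested, its foot stands on the inner floor of the lid below, 11 mm higher than that lid, 2 mm side play. Two or three present; absent: None
- sauce_dish: a brown open sauce dish, 92 mm across, 18 mm high, origin under its centre; not part of the job
- shaker: an aluminium pepper shaker, 38 mm across, 72 mm high, origin under its centre; not part of the job
- ladle_spoon: a steel serving spoon lying flat, about 142 mm long, origin near mid-length; not part of the job
- sauce_bottle: a dark sauce bottle, 60 mm across, 200 mm tall, origin under its centre; not part of the job
Things that resemble listed ones, but are neither listed nor needed, are in the scene too. What is shaped like the part that bears lid0_mid but purple is not meant.

How it is judged (in metres and radians):
On the way, in this order (a step that is already met when the one before it is completed fails the run):
1. all cups stand in the pan and all lids are nested upside down (x of lid0_mid in the frame of warmer_pan between -0.1 and 0.1 m and y of lid0_mid in the frame of warmer_pan between -0.13 and 0.13 m and z of lid0_mid in the frame of warmer_pan between 0.009 and 0.02 m and angle between each of lid0_mid, cup0_mid, cup1_mid, cup2_mid, lid1_mid, lid2_mid, lid3_mid's own z axis and vertical below 0.15 rad and x of cup0_mid in the frame of warmer_pan between -0.1 and 0.1 m and y of cup0_mid in the frame of warmer_pan between -0.13 and 0.13 m and z of cup0_mid in the frame of warmer_pan between 0.025 and 0.036 m and x of cup1_mid in the frame of warmer_pan between -0.1 and 0.1 m and y of cup1_mid in the frame of warmer_pan between -0.13 and 0.13 m and z of cup1_mid in the frame of warmer_pan between 0.025 and 0.036 m and x of cup2_mid in the frame of warmer_pan between -0.1 and 0.1 m and y of cup2_mid in the frame of warmer_pan between -0.13 and 0.13 m and z of cup2_mid in the frame of warmer_pan between 0.025 and 0.036 m and x of lid1_mid in the frame of warmer_pan between -0.1 and 0.1 m and y of lid1_mid in the frame of warmer_pan between -0.13 and 0.13 m and z of lid1_mid in the frame of warmer_pan between 0.02 and 0.055 m and horizontal distance between each of lid1_mid, lid2_mid, lid3_mid and lid0_mid below 0.01 m and x of lid2_mid in the frame of warmer_pan between -0.1 and 0.1 m and y of lid2_mid in the frame of warmer_pan between -0.13 and 0.13 m and z of lid2_mid in the frame of warmer_pan between 0.02 and 0.055 m and x of lid3_mid in the frame of warmer_pan between -0.1 and 0.1 m and y of lid3_mid in the frame of warmer_pan between -0.13 and 0.13 m and z of lid3_mid in the frame of warmer_pan between 0.02 and 0.055 m), for 0.2 s.
2. the timer has been wound past the top mark, 30 minutes (value of joint timer above 3.6 rad), for 0.05 s.
3. the timer has been turned back to 10 minutes, within 1 minute (value of joint timer between 1.08 and 1.32 rad), for 0.2 s.
At the end, for the whole second after the job is handed in: Every cup present stands upright (within 0.15 rad) on the pan floor; the first lid lies upside down on the pan floor; every other lid present is nested upside down in that stack, its axis within 10 mm of the first lid's and level within 0.15 rad; the timer reads 10 minutes, give or take 1 (all of step 1 and all of step 3); the robot touches nothing.
It fails at once if one of the other things on the counter is moved by more than 5 cm (distance of any of sauce_dish, shaker, ladle_spoon, sauce_bottle from where it was at the start of the episode above 0.05 m).
Of cup0, cup1, cup2 only 2 to 3 are there at a start; the rules pass over those that are not, and their reading is None.
Of lid1, lid2, lid3 only 2 to 3 are there at a start; the rules pass over those that are not, and their reading is None.
At some moment in a run one of cup0, cup1, cup2 may be knocked a few centimetres aside while the robot is not near it.
It also fails if it takes over 208 s, if anything falls off the work surface, if the arm or the gripper's body presses on something with over 40 N, if the wrist force passes 120 N, or if a joint passes its speed limit or range.

### The arm

A 6-joint arm with a two-finger parallel gripper is mounted at the origin on the work surface. World frame = base frame: x ahead of the robot, y to its left, z up, the work surface at z = 0. Lengths are in m, angles in degrees, forces in N, time in s.
With the tool pointing down it reaches from about 0.35 to 0.875 m from the base axis. Payload 4.2 kg.
Tool frame: the origin (TCP) lies midway between the tips of the shut fingers; the grasp point (between the pads) lies 19 mm behind it; z points along the fingers, y is the direction in which the jaws open and shut (so a half turn about z gives the same grasp; the last joint's range is limited). The gripper opens to 87 mm and grips with 3 to 60 N. Pads are 19 mm wide; open, the fingers measure 117 mm over their backs; the gripper's body (75 mm by 190 mm) begins 51 mm behind the grasp point.
Start: joints at [81.566, 22.042, 0.453, 0, -68.411, -14.817], TCP at [0.247, 0.574, 0.191] pointing down, gripper open.
Joint ranges: [-179.83, 179.83], [-69.29, 118.12], [-61.27, 80.66], [-181.25, 117.63], [-171.15, -9.14], [-177.46, 177.46]. Speed limits (degrees/s): [159.86, 159.86, 180, 180, 180, 180].

### API

Orientations are given as a 3x3 rotation matrix whose columns are the frame's x, y, z axes.
In Python, from station import sense, capture, finish_job gives the robot as it stands. The module is installed in compiled form; this text tells all that it offers.
- The arm moves only by the shell command python3 -m jog 'ROWS' [OPENING]. ROWS is JSON, a list of rows, each a list of 6 numbers: the shift along the tool's x, y, z in cm, then the turn, a rotation vector about the tool's x, y, z in degrees. In form: [[dx, dy, dz, wx, wy, wz], ...]. A call has exactly 5 rows; each row shifts and turns the commanded pose from where the row before left it, along the tool's axes as they then stand; what a row does not reach is not made up. A row lasts 1/12 s, in which the tool goes at most 41.7 mm and 7.16 degrees, less where a joint would pass 70% of its speed; a pose out of reach is approached as far as the arm can. A call is refused whole if a number of a shift passes 4.17 or a number of a turn 7.16, either way. A call with a gripper value outside its range is refused whole. OPENING is the finger opening in cm, from 0 to 8.7, set as the call begins (- or left out, the last holds). The fingers move at their own pace and stop on an object; the grip force is fixed at half the most. Time passes only in rows, so rows that do not move let the fingers close, or fill a call up. It gives the time, the measured TCP pose, the force and the opening at its end, in the units of the state.
- sense(): the state, without advancing time (a new reading comes with each control period).
- capture(name): name is "scene" or "top" or "wrist"; returns a dict with "frame" (400x640x3 uint8, red, green, blue), "fx", "fy", "cx", "cy" (pixels), "world_to_cam" (4x4, takes a point from world to camera coordinates). Camera axes: x right, y up, looking along -z (the intrinsics and any distortion apply to the point x, -y, -z); pixel columns grow to the right and rows downward; lengths in m; the calibration is good to about 2 mm. A picture is of the moment at which its call begins. There is no depth.
- finish_job(): hands the job in, once; it reports no verdict.
The state is a dict: "time_s": time; "joints": joint angles; "joint_velocities": joint speeds; "effort": joint torques, N m; "tcp_pos": TCP position; "ee_rot": TCP orientation; "wrist_force": force on the tool from outside, world axes, zero at the start; "moment": the same for the moment, N m; "gripper_width": opening from 0.0 (shut) to 1.0 (fully open).
Only numpy, scipy, OpenCV 4.12 (cv2) and the standard library are available. Lean on these libraries where they do the work, as an engineer would, in place of code of your own. Each camera call takes 0.05 s, during which the arm holds its last target.

## Working session

There is one attempt and no reset: what is moved stays moved. The work goes in short steps, Python scripts to look and compute and a shell command to move; the robot and the scene stay as the last step left them, time stands still between calls to the robot, and variables do not carry over. Pictures are saved under pics/ and viewed, and the job is handed in when it is done.

```bash
mkdir -p pics; cat > h.py <<'E'
import numpy as np, cv2, json
from station import sense, capture
def snap(name,fn):
    c=capture(name); cv2.imwrite(f'pics/{fn}.png',c['frame'][:,:,::-1])
    json.dump({k:np.array(c[k]).tolist() for k in c if k!='frame'},open(f'pics/{fn}.json','w')); return c
def load(fn): return json.load(open(f'pics/{fn}.json'))
def pix(c,u,v,z):
    M=np.array(c['world_to_cam']); R=M[:3,:3]; t=M[:3,3]
    d=np.array([(u-c['cx'])/c['fx'],-(v-c['cy'])/c['fy'],-1.0])
    o=-R.T@t; d=R.T@d; s=(z-o[2])/d[2]; return o+s*d
def proj(c,p):
    M=np.array(c['world_to_cam']); q=M[:3,:3]@np.array(p)+M[:3,3]
    return c['cx']+c['fx']*q[0]/-q[2], c['cy']-c['fy']*q[1]/-q[2]
def crop(fn,out,x0,y0,x1,y1,k):
    im=cv2.imread(f'pics/{fn}.png')[y0:y1,x0:x1]; cv2.imwrite(f'pics/{out}.png',cv2.resize(im,None,fx=k,fy=k,interpolation=cv2.INTER_CUBIC))
E
python3 - <<'E'
from h import *
for n in('scene','top','wrist'):
    c=snap(n,n+'0'); print(n,[k for k in c],c['fx'],c['fy'],c['cx'],c['cy']); print(np.round(c['world_to_cam'],3))
print(sense())
E
```

```text
scene ['frame', 'fx', 'fy', 'cx', 'cy', 'world_to_cam'] 437.1438605863999 437.1438605863999 328.11913681758705 207.01287631905996
[[ 0.564  0.826 -0.015 -0.297]
 [-0.505  0.36   0.785  0.194]
 [ 0.653 -0.435  0.62  -1.642]
 [ 0.     0.     0.     1.   ]]
top ['frame', 'fx', 'fy', 'cx', 'cy', 'world_to_cam'] 397.6835733678496 397.6835733678496 315.60146087765264 195.1108756249135
[[ 0.002 -1.     0.017 -0.   ]
 [ 0.995  0.004  0.096 -0.537]
 [-0.096  0.017  0.995 -1.231]
 [ 0.     0.     0.     1.   ]]
wrist ['frame', 'fx', 'fy', 'cx', 'cy', 'world_to_cam'] 351.5300569415635 351.5300569415635 318.59619616580363 209.41676582105103
[[-0.395 -0.919  0.002  0.625]
 [ 0.88  -0.379 -0.288  0.034]
 [ 0.265 -0.112  0.958 -0.391]
 [ 0.     0.     0.     1.   ]]
{'time_s': 0.15, 'joints': array([ 8.15657852e+01,  2.20809877e+01,  3.96827863e-01, -1.88422760e-02,
       -6.84117365e+01, -1.48181163e+01]), 'joint_velocities': array([-0.06171768, -0.13312412,  0.23497875,  0.05305919, -0.005465  ,
       -0.02001881]), 'effort': array([ 8.01772080e-05, -3.91051912e+01,  1.87586868e+01,  4.22233611e+00,
        1.23647504e-02, -1.37876782e-04]), 'tcp_pos': array([0.24651984, 0.5737696 , 0.19060535]), 'ee_rot': array([[ 9.18727309e-01, -3.94892176e-01, -5.47969537e-04],
       [-3.94892534e-01, -9.18725907e-01, -1.61073360e-03],
       [ 1.32632287e-04,  1.69621403e-03, -9.99998553e-01]]), 'wrist_force': array([-1.0108407 ,  0.23854838, -0.11846753]), 'moment': array([-0.05180909,  0.0211776 ,  0.04520254]), 'gripper_width': 1.00006417129837}
```

View pics/scene0.png

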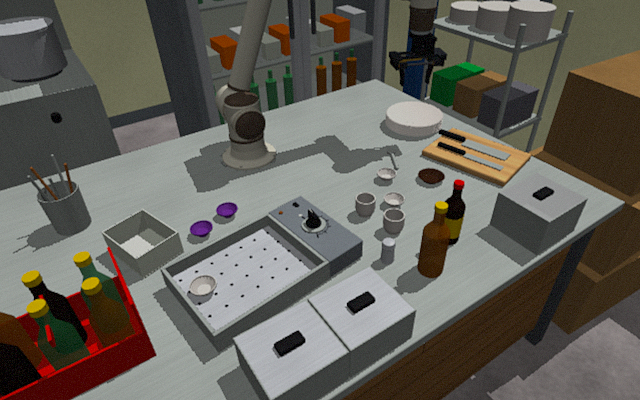

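View pics/top0.png

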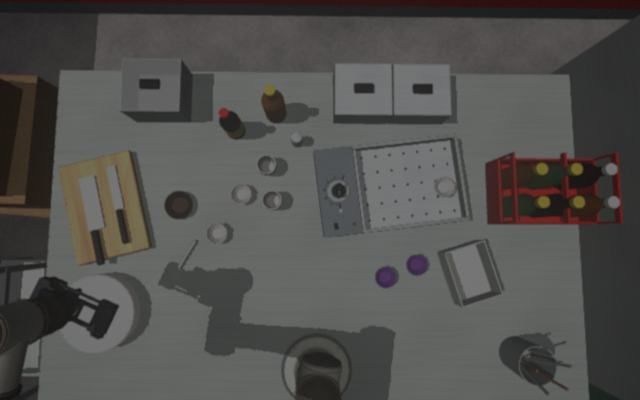

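View pics/wrist0.png

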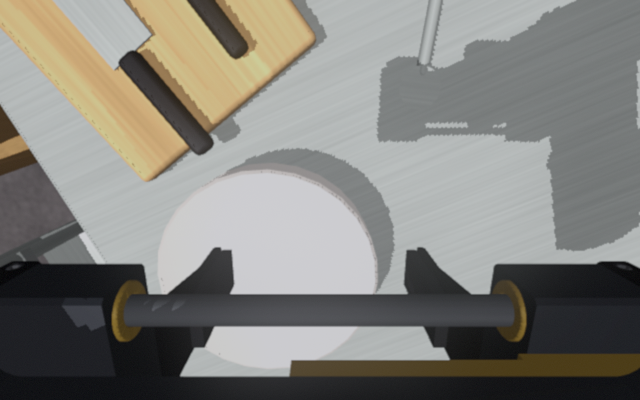

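Top view: two cups (~267,164 and 273,200), two loose lids (~243,194 and 218,233), and lid0 at (444,187) in the pan. The purple ones are decoys. I'll enlarge it.

```bash
python3 - <<'E'
from h import *
crop('top0','t1',160,80,310,280,4)
im=cv2.imread('pics/t1.png');cv2.imwrite('pics/t1.png',im[:600]) 
crop('top0','t2',305,130,480,245,4)
crop('scene0','s1',310,150,450,270,5)
E
```

```text
(no output)
```

View pics/t1.png

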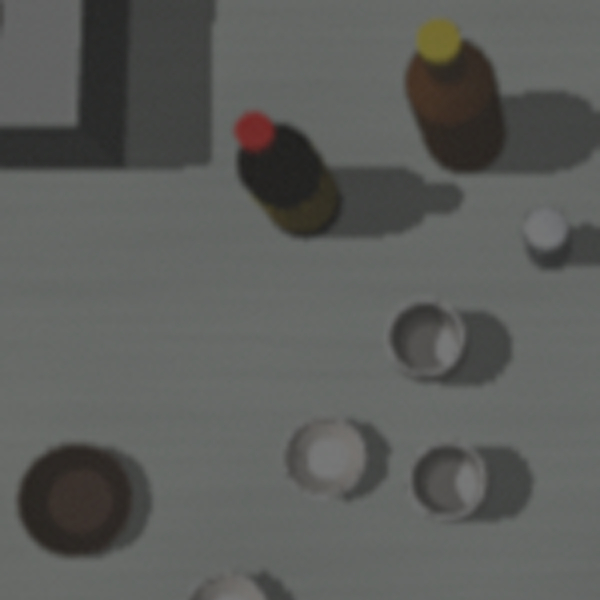

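View pics/t2.png

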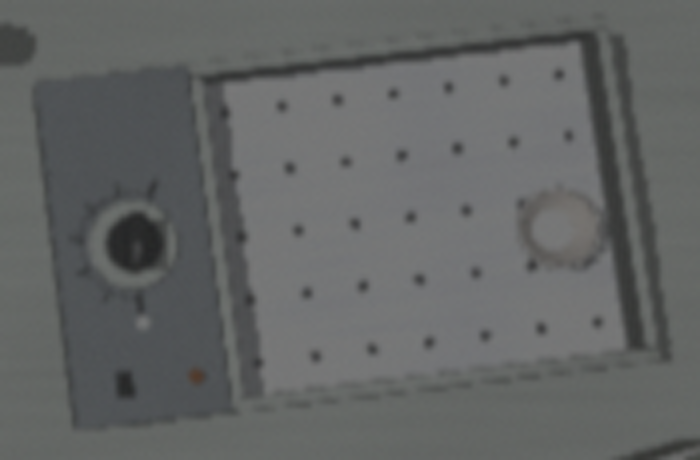

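View pics/s1.png

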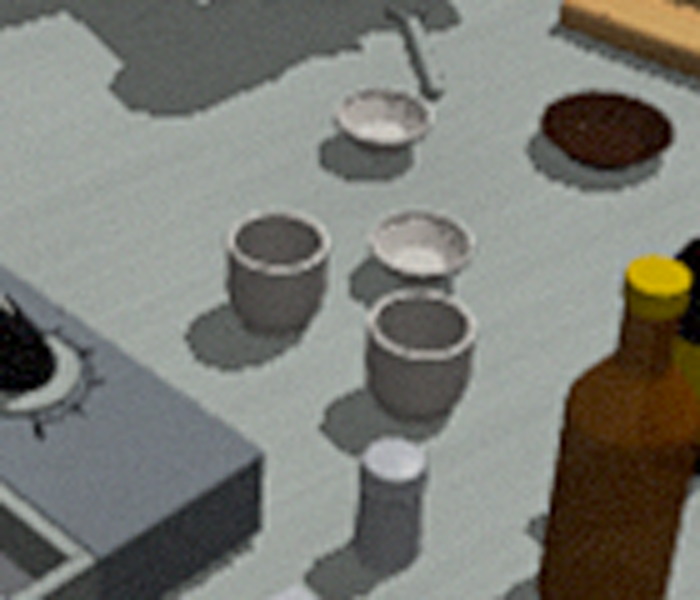

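```bash
python3 - <<'E'
from h import *
c=load('top0')
def P(u,v,z,x0,y0,k=4): return np.round(pix(c,x0+(u+.5)/k-.5,y0+(v+.5)/k-.5,z)[:3],4)
for n,u,v,z in [('cupA',427,340,.06),('cupB',450,481,.06),('lidA',326,457,.028),('shaker',547,229,.072),('dish',76,499,.018),('botY',439,40,.2),('botR',254,130,.2)]: print(n,P(u,v,z,160,80))
for n,u,v,z in [('deckTL',35,85,.07),('deckBL',75,428,.07),('rimBR',668,355,.07),('rimTR',622,30,.07),('deckTR',190,66,.07),('dot',142,322,.07),('knobring',131,242,.08),('lid0',562,228,.058),
 ('flTL',215,82,.03),('flBL',262,398,.03),('flBR',640,350,.03),('wallTRin',583,40,.07)]: print(n,P(u,v,z,305,130))
print('lidB',np.round(pix(c,218.5,232.5,.028),4))
s=load('scene0')
def S(u,v,z): return np.round(pix(s,310+(u+.5)/5-.5,150+(v+.5)/5-.5,z),4)
print('S cupA',S(421,321,.06),'cupB',S(279,242,.06),'lidA',S(421,245,.028),'lidB',S(384,117,.028))
crop('scene0','s2',160,190,370,350,3.7)
E
```

```text
cupA [0.6276 0.1546 0.06  ]
cupB [0.5184 0.1354 0.06  ]
lidA [0.5396 0.236  0.028 ]
shaker [0.7127 0.0621 0.072 ]
dish [0.5066 0.4335 0.018 ]
botY [0.8148 0.1341 0.2   ]
botR [0.7496 0.2609 0.2   ]
deckTL [0.6695 0.0095 0.07  ]
deckBL [ 0.4067 -0.0214  0.07  ]
rimBR [ 0.4631 -0.4742  0.07  ]
rimTR [ 0.7157 -0.4472  0.07  ]
deckTR [ 0.6852 -0.1102  0.07  ]
dot [ 0.487  -0.0723  0.07  ]
knobring [ 0.5471 -0.0634  0.08  ]
lid0 [ 0.5618 -0.3998  0.058 ]
flTL [ 0.6812 -0.1345  0.03  ]
flBL [ 0.4301 -0.1694  0.03  ]
flBR [ 0.4686 -0.4686  0.03  ]
wallTRin [ 0.7076 -0.4164  0.07  ]
lidB [0.4185 0.3038 0.028 ]
S cupA [0.6301 0.1595 0.06  ] cupB [0.523  0.1397 0.06  ] lidA [0.5446 0.2373 0.028 ] lidB [0.4211 0.3118 0.028 ]
```

View pics/s2.png

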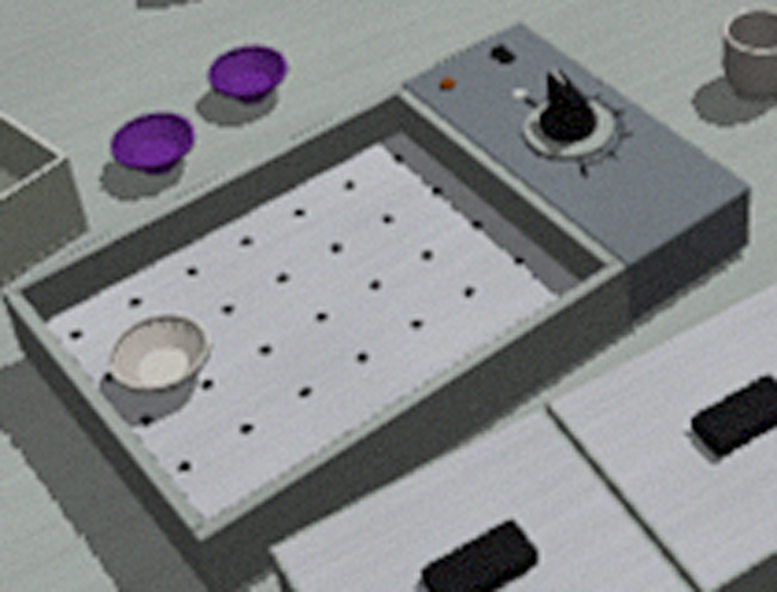

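```bash
python3 -m jog '[[0,0,0,0,0,6.67],[0,0,0,0,0,6.67],[0,0,0,0,0,6.67],[0,0,0,0,0,6.67],[0,0,0,0,0,6.67]]' 8.7; python3 -m jog '[[0,0,0,0,0,6.67],[0,0,0,0,0,6.67],[0,0,0,0,0,6.67],[0,0,0,0,0,6.67],[0,0,0,0,0,6.67]]'; python3 -m jog '[[4,-2.5,0,0,0,0],[4,-2.5,0,0,0,0],[4,-2.5,0,0,0,0],[4,-2.5,0,0,0,0],[4,-2.5,0,0,0,0]]'
python3 - <<'E'
from h import *
c=snap('wrist','w1');s=sense();print(s['tcp_pos'],s['ee_rot'].round(3),s['joints'].round(1))
M=np.array(c['world_to_cam']);print('cam',-M[:3,:3].T@M[:3,3])
E
```

```text
time_s: 0.57
tcp_pos: [0.2466, 0.574, 0.1909]
ee_rot: [[0.546, -0.838, -0.0], [-0.838, -0.546, -0.001], [0.001, 0.001, -1.0]]
wrist_force: [0.1, 0.1, 0.7]
gripper_width: 1.0
time_s: 0.98
tcp_pos: [0.2466, 0.5739, 0.191]
ee_rot: [[-0.005, -1.0, -0.0], [-1.0, 0.005, -0.001], [0.001, 0.0, -1.0]]
wrist_force: [-0.7, -0.0, 0.1]
gripper_width: 1.0
time_s: 1.4
tcp_pos: [0.3577, 0.3958, 0.1912]
ee_rot: [[0.002, -1.0, -0.0], [-1.0, -0.002, -0.0], [0.0, 0.0, -1.0]]
wrist_force: [1.8, -0.1, 0.4]
gripper_width: 0.995
[0.35956628 0.38993249 0.19138584] [[-0.004 -1.    -0.001]
 [-1.     0.004 -0.004]
 [ 0.004  0.001 -1.   ]] [ 64.9  13.  -12.6   0.  -64.6 -65.1]
cam [0.35923201 0.31734769 0.38414472]
```

View pics/w1.png

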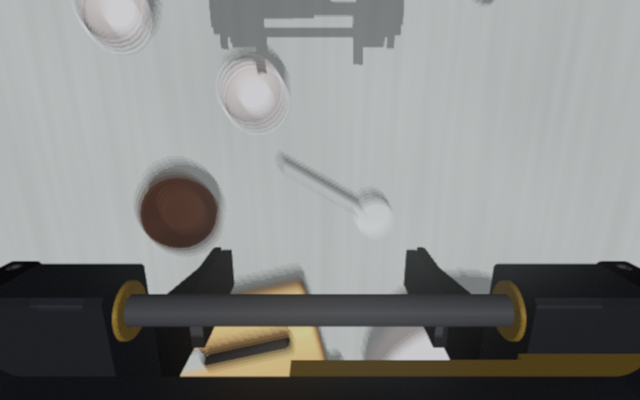

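```bash
python3 -m jog '[[3.5,-2,0,0,0,0],[3.5,-2,0,0,0,0],[0,0,0,0,0,0],[0,0,0,0,0,0],[0,0,0,0,0,0]]'
python3 - <<'E'
from h import *
c=snap('wrist','w2');s=sense();print(s['tcp_pos'],s['ee_rot'].round(3))
M=np.array(c['world_to_cam']);print('cam',-M[:3,:3].T@M[:3,3])
print(pix(load('w1'),253,91,.028))
E
```

```text
time_s: 1.87
tcp_pos: [0.3974, 0.3277, 0.1914]
ee_rot: [[0.0, -1.0, -0.0], [-1.0, -0.0, 0.0], [-0.0, 0.0, -1.0]]
wrist_force: [0.3, 0.2, 0.6]
gripper_width: 1.001
[0.39713267 0.32826307 0.19134841] [[ 0.001 -1.    -0.   ]
 [-1.    -0.001  0.   ]
 [-0.     0.    -1.   ]]
cam [0.39880988 0.24917868 0.38429244]
[0.42221029 0.30574253 0.028     ]
```

View pics/w2.png

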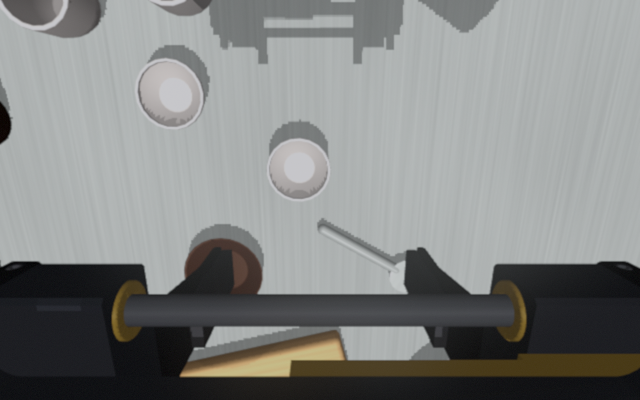

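LidB's rim is centred at about (298,169) and lidA's at (170,94). The spoon lies right next to lidB, with its near end at (320,225) and its head at (400,275).

```bash
python3 - <<'E'
from h import *
c=load('w2')
for n,u,v,z in[('lidB',298.5,169,.028),('lidBl',267.5,169,.028),('lidBr',329.5,169,.028),('lidA',170,94,.028),('sp end',320,225,.005),('sp head',400,278,.005),('dish',224,268,.018)]: print(n,pix(c,u,v,z).round(4))
E
```

```text
lidB [0.4194 0.3134 0.028 ]
lidBl [0.4511 0.3134 0.028 ]
lidBr [0.3877 0.3134 0.028 ]
lidA [0.542  0.2405 0.028 ]
sp end [0.3972 0.3821 0.005 ]
sp head [0.3014 0.4493 0.005 ]
dish [0.5072 0.4297 0.018 ]
```

```bash
python3 -m jog '[[0.75,-1.1,3,0,0,0],[0.75,-1.1,3,0,0,0],[0,0,3,0,0,0],[0,0,3,0,0,0],[0,0,1,0,0,0]]'; python3 -m jog '[[0,0,1,0,0,0],[0,0,1,0,0,0],[0,0,0,0,0,0],[0,0,0,0,0,0],[0,0,0,0,0,0]]'
python3 - <<'E'
from h import *
c=snap('wrist','w3');s=sense();print(s['tcp_pos'],s['ee_rot'].round(3))
E
```

```text
time_s: 2.33
tcp_pos: [0.4167, 0.3114, 0.0571]
ee_rot: [[0.001, -1.0, -0.006], [-1.0, -0.001, -0.006], [0.006, 0.006, -1.0]]
wrist_force: [-0.4, -1.2, 0.2]
gripper_width: 0.998
time_s: 2.75
tcp_pos: [0.42, 0.3137, 0.0427]
ee_rot: [[0.001, -1.0, 0.002], [-1.0, -0.001, 0.002], [-0.002, -0.002, -1.0]]
wrist_force: [0.5, 0.3, 0.6]
gripper_width: 1.0
[0.41996921 0.3136792  0.042768  ] [[ 0.001 -1.     0.002]
 [-1.    -0.001  0.002]
 [-0.002 -0.002 -1.   ]]
```

View pics/w3.png

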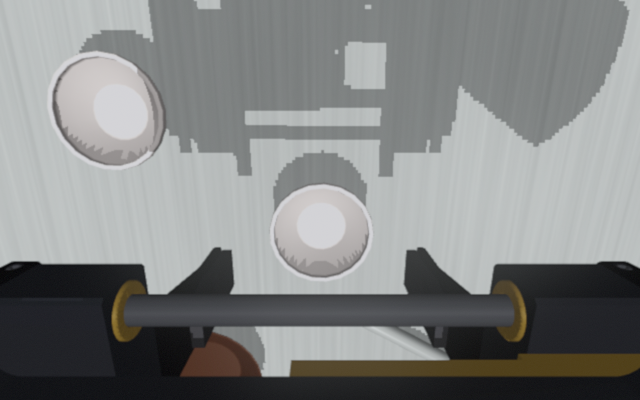

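```bash
python3 - <<'E'
from h import *
c=load('w3')
print(pix(c,321.5,231,.028),pix(c,271,231,.028),pix(c,372,231,.028),pix(c,321.5,184,.028),pix(c,321.5,279.5,.028), pix(c,106,110,.028))
E
python3 -m jog '[[0,0,1.2,0,0,0],[0,0,1.1,0,0,0],[0,0,0,0,0,0],[0,0,0,0,0,0],[0,0,0,0,0,0]]'
```

```text
[0.41960319 0.31196077 0.028     ] [0.45134416 0.3120298  0.028     ] [0.38788104 0.31189178 0.028     ] [0.41971952 0.28176176 0.028     ] [0.41947262 0.34585664 0.028     ] [0.54241443 0.23896894 0.028     ]
time_s: 3.22
tcp_pos: [0.4199, 0.3133, 0.0195]
ee_rot: [[0.001, -1.0, 0.001], [-1.0, -0.001, 0.001], [-0.001, -0.001, -1.0]]
wrist_force: [0.3, 0.2, -0.8]
gripper_width: 1.005
```

```bash
python3 -m jog '[[0,0,0,0,0,0],[0,0,0,0,0,0],[0,0,0,0,0,0],[0,0,0,0,0,0],[0,0,0,0,0,0]]' 5;python3 -m jog '[[0,0,-0.5,0,0,0],[0,0,-1,0,0,0],[0,0,-2,0,0,0],[0,0,-2,0,0,0],[0,0,-2,0,0,0]]'
python3 - <<'E'
from h import *
c=snap('wrist','w4');snap('scene','s4')
crop('s4','s4c',310,100,470,220,5)
E
```

```text
time_s: 3.63
tcp_pos: [0.4194, 0.3128, 0.0186]
ee_rot: [[0.001, -1.0, 0.0], [-1.0, -0.001, 0.0], [-0.0, -0.0, -1.0]]
wrist_force: [-0.1, 0.0, 0.9]
gripper_width: 0.708
time_s: 4.05
tcp_pos: [0.4194, 0.3127, 0.0951]
ee_rot: [[0.001, -1.0, 0.0], [-1.0, -0.001, 0.0], [-0.0, -0.0, -1.0]]
wrist_force: [0.2, -0.3, 0.6]
gripper_width: 0.582
```

View pics/w4.png

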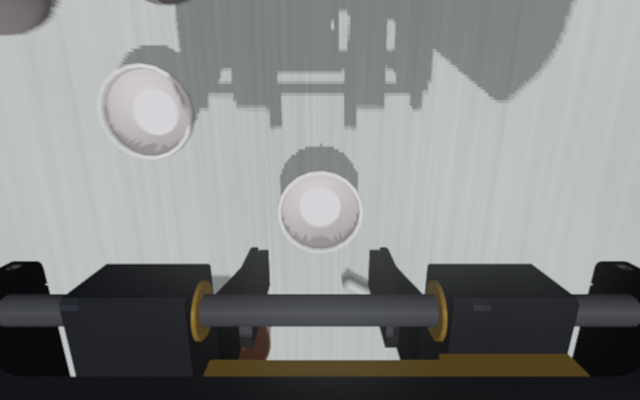

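View pics/s4c.png

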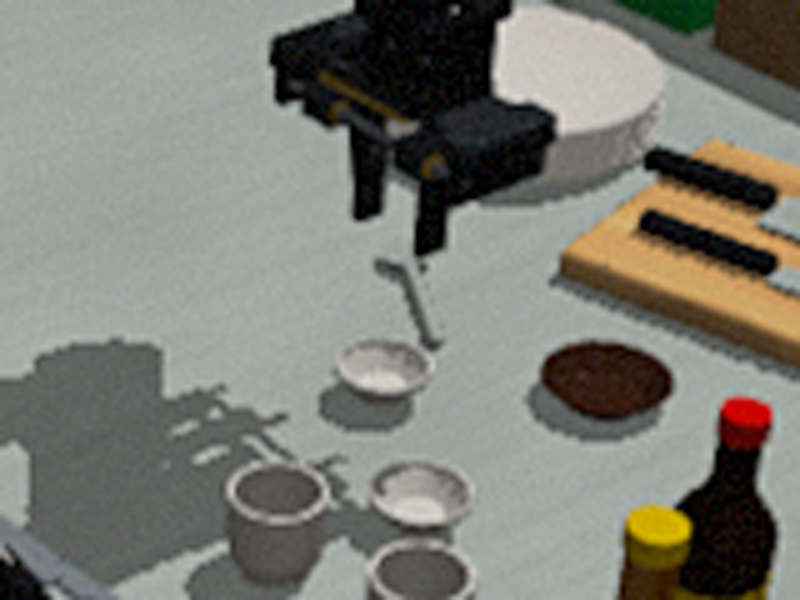

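```bash
python3 - <<'E'
from h import *
s=sense();p=s['tcp_pos'];print(p)
a=load('s4');u,v=proj(a,p);print('scene crop',(u-310)*5,(v-100)*5)
b=load('w4');print('wrist',proj(b,p),proj(b,p+[-.025,0,0]),proj(b,p+[-.025,0,.019]))
for d in (0,.02,.04,.06): print(d,np.round(np.array(proj(a,p+[0,0,d]))*5-[1550,500],0), np.round(np.array(proj(a,p+[0,d,0]))*5-[1550,500],0))
E
```

```text
[0.42139765 0.314949   0.09793254]
scene crop 393.10145558903145 275.41654318228484
wrist (np.float64(317.63922715850714), np.float64(247.8967193741482)) (np.float64(360.4442624808094), np.float64(247.94503307975717)) (np.float64(364.49312565182106), np.float64(261.9904063489391))
0 [393. 275.] [393. 275.]
0.02 [395. 249.] [416. 266.]
0.04 [397. 222.] [439. 257.]
0.06 [400. 195.] [461. 248.]
```

```bash
python3 - <<'E'
from h import *
s=sense();print(s['tcp_pos'],s['gripper_width'],s['joints'])
a=snap('scene','s5');b=snap('wrist','w5');t=snap('top','t5')
crop('s5','s5c',310,100,470,220,5)
p=s['tcp_pos'];print(np.array(proj(a,p))*5-[1550,500],np.array(proj(t,p)),np.array(proj(b,p)))
crop('t5','t5c',160,150,300,270,5);print(np.array(proj(t,p))*5-[800,750])
E
```

```text
[0.42139765 0.314949   0.09793254] 0.5808018703243529 [ 54.50204505  17.43311528 -21.35938515   0.08610922 -50.70569933
 -54.45170205]
[393.10145559 275.41654318] [209.33447814 231.44047963] [319.07263442 245.4887085 ]
[246.6723907  407.20239816]
```

View pics/s5c.png

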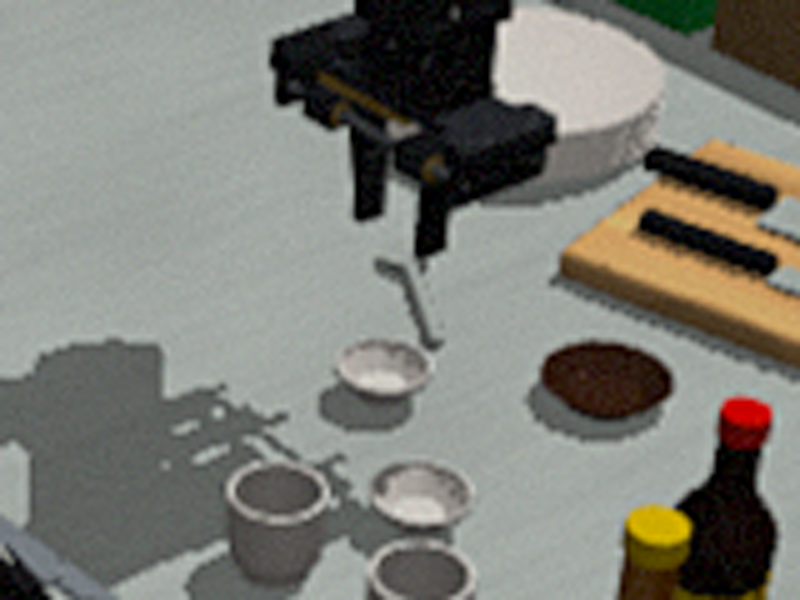

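View pics/t5c.png

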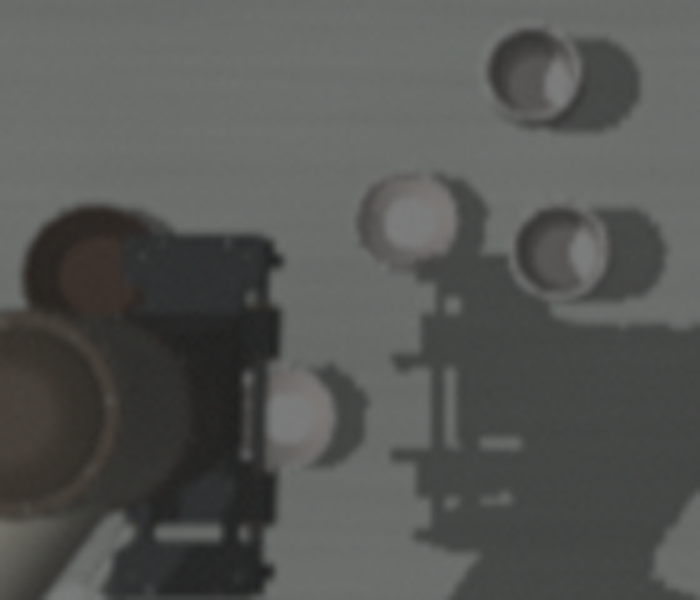

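View pics/w5.png

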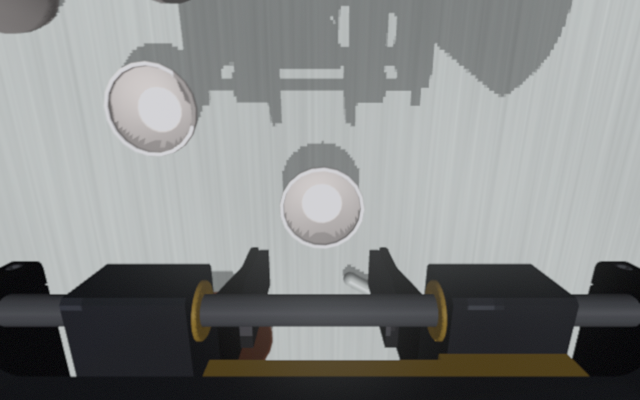

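```bash
python3 - <<'E'
from h import *
from scipy.optimize import least_squares
p=sense()['tcp_pos'];a=load('s5');t=load('t5');b=load('w5')
for dy in(0,-.0375,.0375):
  for z in(.07,.1,.15): print(dy,z,np.round(np.array(proj(t,p+[0,dy,z]))*5-[800,750]))
# triangulate tips: inner corner left finger = +x
crop('s5','s5d',370,120,430,165,13)
crop('w5','w5d',220,230,420,350,4)
E
```

```text
0 0.07 [222. 411.]
0 0.1 [207. 411.]
0 0.15 [181. 410.]
-0.0375 0.07 [290. 411.]
-0.0375 0.1 [277. 411.]
-0.0375 0.15 [254. 411.]
0.0375 0.07 [154. 411.]
0.0375 0.1 [137. 411.]
0.0375 0.15 [108. 410.]
```

View pics/s5d.png

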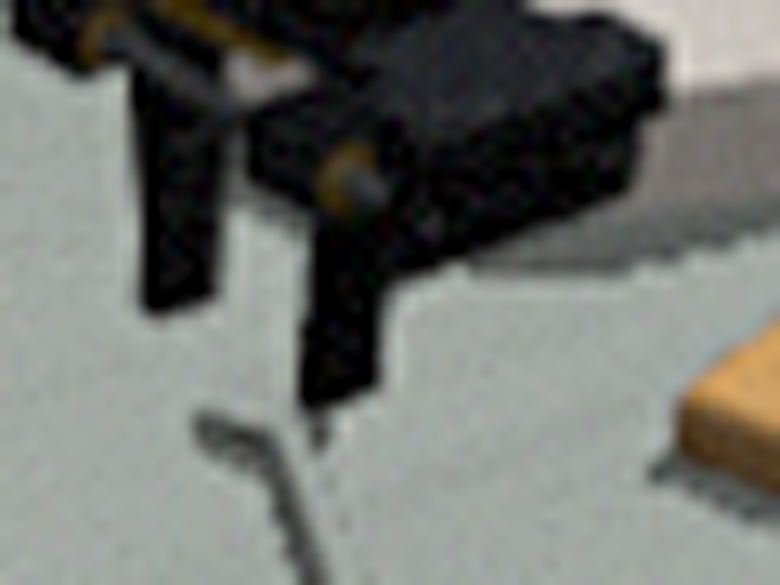

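View pics/w5d.png

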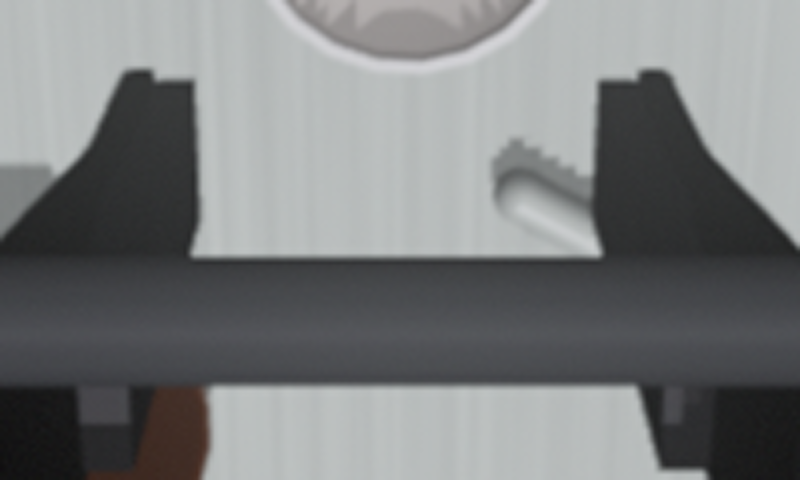

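```bash
python3 -m jog '[[0,0,0,0,0,0],[0,0,0,0,0,0],[0,0,2,0,0,0],[0,0,2,0,0,0],[0,0,2,0,0,0]]' 8.7; python3 -m jog '[[0,0,1,0,0,0],[0,0,0.8,0,0,0],[0,0,0,0,0,0],[0,0,0,0,0,0],[0,0,0,0,0,0]]'
python3 - <<'E'
from h import *
s=sense();p=s['tcp_pos'];print(p,s['wrist_force'])
a=snap('scene','s6');snap('wrist','w6')
crop('s6','s6d',360,120,430,172,11)
print((np.array(proj(a,p))-[360,120])*11)
E
```

```text
time_s: 4.72
tcp_pos: [0.4192, 0.3126, 0.0324]
ee_rot: [[0.001, -1.0, -0.0], [-1.0, -0.001, -0.0], [0.0, 0.0, -1.0]]
wrist_force: [0.4, 0.3, 0.6]
gripper_width: 0.868
time_s: 5.13
tcp_pos: [0.4199, 0.3134, 0.0163]
ee_rot: [[0.001, -1.0, 0.001], [-1.0, -0.001, 0.001], [-0.001, -0.001, -1.0]]
wrist_force: [-0.1, -0.1, 0.9]
gripper_width: 0.996
[0.41990392 0.31338108 0.01628266] [-0.13640451 -0.06144158  0.89758478]
[289.33645497 611.03234568]
```

View pics/s6d.png

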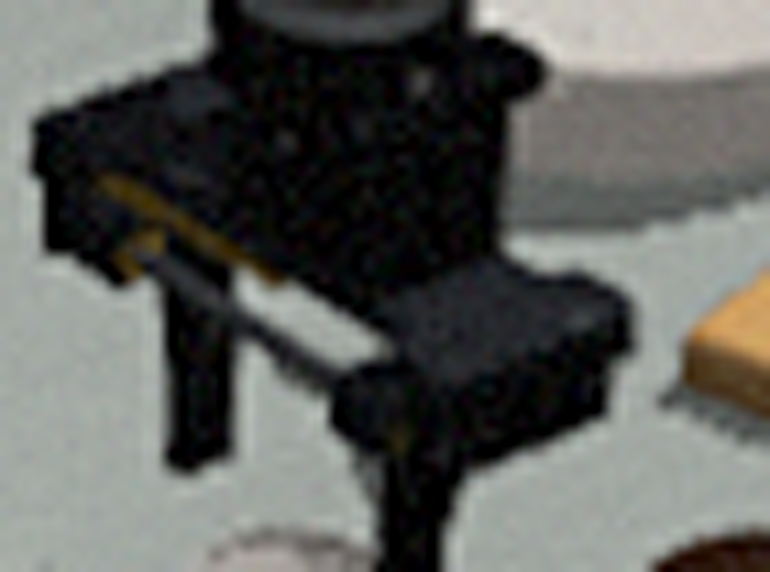

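View pics/w6.png

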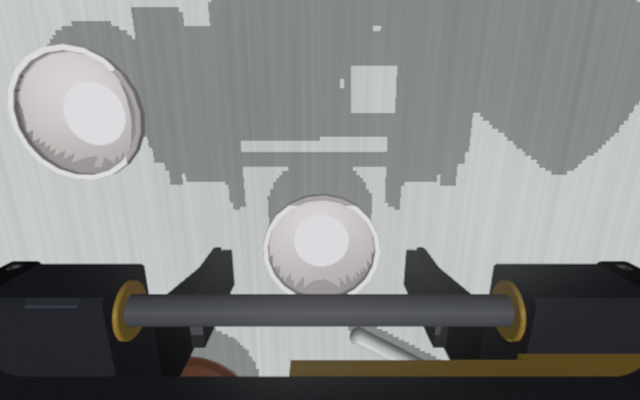

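```bash
python3 - <<'E'
from h import *
for f,u,v,hp in(('w6',318.5,250,86.5),('w5',318.5,250,50.5)):
    b=load(f);M=np.array(b['world_to_cam']);R=M[:3,:3];o=-R.T@M[:3,3]
    g={'w6':.0435*1.0,'w5':.58*.0435}[f]
    D=g*b['fx']/hp
    d=np.array([(u-b['cx'])/b['fx'],-(v-b['cy'])/b['fy'],-1.0])
    print(f,'depth',D,'tip world',o+R.T@d*D)
# scene mid of tips in s6
a=load('s6');
for z in(.03,.04,.045,.05,.06): print(z,pix(a,360+304/11,120+520/11,z))
E
```

```text
w6 depth 0.17678101129431226 tip world [0.42135423 0.30540042 0.04592609]
w5 depth 0.17562580864625038 tip world [0.42163833 0.30534368 0.12649617]
0.03 [0.39869244 0.33616712 0.03      ]
0.04 [0.41000355 0.32562926 0.04      ]
0.045 [0.4156591  0.32036033 0.045     ]
0.05 [0.42131466 0.31509139 0.05      ]
0.06 [0.43262577 0.30455353 0.06      ]
```

```bash
python3 -m jog '[[0,0,0.7,0,0,0],[0,0,0.7,0,0,0],[0,0,0,0,0,0],[0,0,0,0,0,0],[0,0,0,0,0,0]]'
python3 - <<'E'
from h import *
s=sense();p=s['tcp_pos'];print(p,s['wrist_force'])
a=snap('scene','s7');snap('wrist','w7')
crop('s7','s7d',360,120,430,185,9)
E
```

```text
time_s: 5.65
tcp_pos: [0.4193, 0.3127, 0.0013]
ee_rot: [[0.001, -1.0, -0.0], [-1.0, -0.001, -0.0], [0.0, 0.0, -1.0]]
wrist_force: [0.8, -0.3, 0.9]
gripper_width: 0.997
[0.41931773 0.31266609 0.00127738] [ 0.79907163 -0.28050339  0.87697012]
```

View pics/s7d.png

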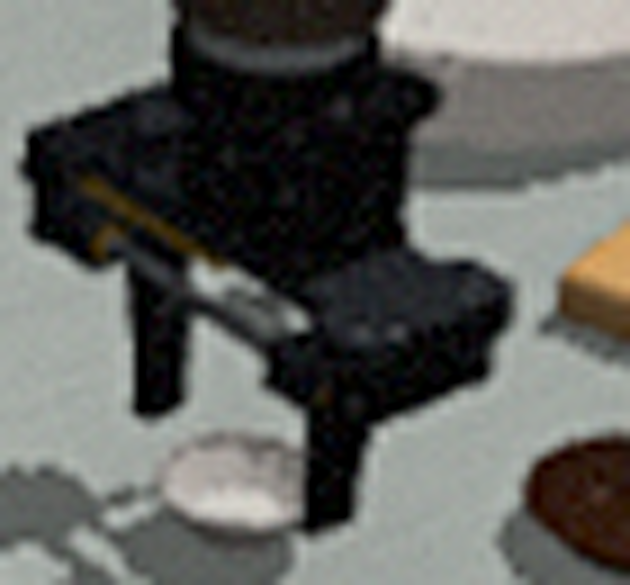

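View pics/w7.png

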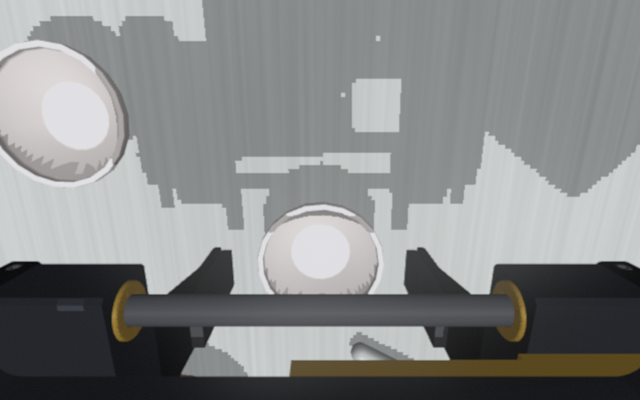

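The reported TCP is about 30 mm ahead of the real fingertips. Both cameras agree, and nothing touched at a reported z of about 0. I'll work with tip z = reported z + 0.030 and keep checking it.

```bash
python3 -m jog '[[0,0,0.6,0,0,0],[0,0,0.4,0,0,0],[0,0,0,0,0,0],[0,0,0,0,0,0],[0,0,0,0,0,0]]'
python3 -m jog '[[0,0,0,0,0,0],[0,0,0,0,0,0],[0,0,0,0,0,0],[0,0,0,0,0,0],[0,0,0,0,0,0]]' 5.5
python3 - <<'E'
from h import *
s=sense();p=s['tcp_pos'];print(p,s['wrist_force'],s['gripper_width'])
a=snap('scene','s8');snap('wrist','w8')
crop('s8','s8d',360,120,430,185,9)
E
```

```text
time_s: 6.17
tcp_pos: [0.4193, 0.3127, -0.0087]
ee_rot: [[0.001, -1.0, -0.0], [-1.0, -0.001, -0.0], [0.0, 0.0, -1.0]]
wrist_force: [0.6, 0.4, -0.8]
gripper_width: 1.0
time_s: 6.58
tcp_pos: [0.4193, 0.3127, -0.0084]
ee_rot: [[0.001, -1.0, 0.0], [-1.0, -0.001, 0.0], [-0.0, -0.0, -1.0]]
wrist_force: [-1.0, -0.2, 0.1]
gripper_width: 0.747
[ 0.41933958  0.31274947 -0.00843692] [-0.98347917 -0.2297897   0.10486612] 0.7471809234280176
```

View pics/s8d.png

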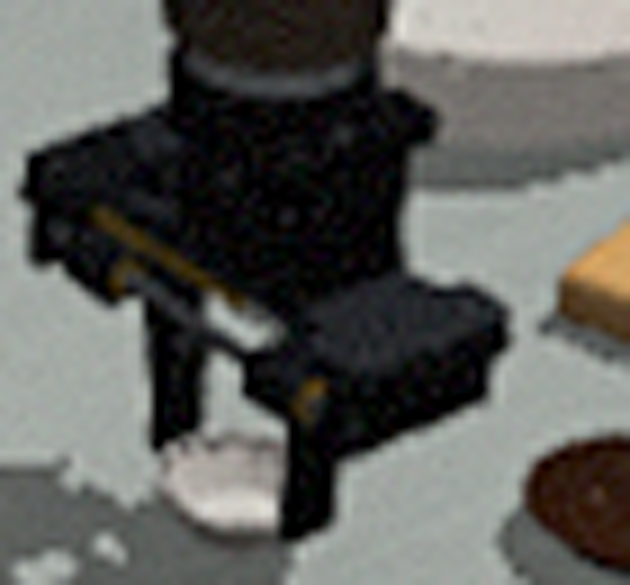

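View pics/w8.png

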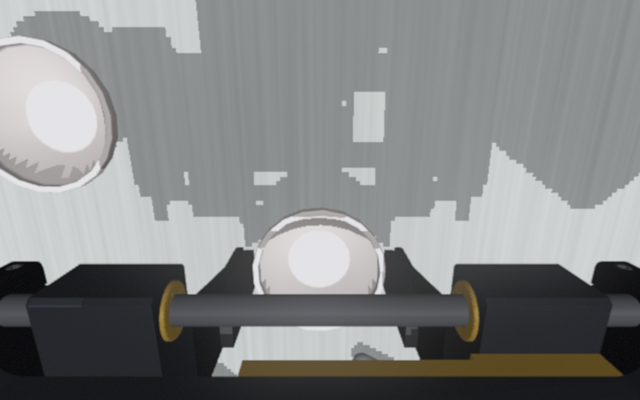

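```bash
python3 -m jog '[[0,0,0,0,0,0],[0,0,0,0,0,0],[0,0,-0.5,0,0,0],[0,0,-1,0,0,0],[0,0,-1,0,0,0]]'
python3 -m jog '[[0,0,-2,0,0,0],[0,0,-3,0,0,0],[0,0,-3,0,0,0],[0,0,-2,0,0,0],[0,0,0,0,0,0]]'
python3 - <<'E'
from h import *
s=sense();p=s['tcp_pos'];print(p,s['wrist_force'],s['gripper_width'])
a=snap('scene','s9');snap('wrist','w9')
crop('s9','s9d',360,90,430,155,9)
E
```

```text
time_s: 7.1
tcp_pos: [0.4192, 0.3125, 0.017]
ee_rot: [[0.001, -1.0, -0.0], [-1.0, -0.001, -0.001], [0.001, 0.0, -1.0]]
wrist_force: [0.3, -0.1, -1.1]
gripper_width: 0.748
time_s: 7.52
tcp_pos: [0.4219, 0.3154, 0.1227]
ee_rot: [[0.002, -1.0, 0.008], [-1.0, -0.002, 0.009], [-0.009, -0.008, -1.0]]
wrist_force: [1.0, 0.7, -1.7]
gripper_width: 0.748
[0.42194006 0.31539736 0.12273171] [ 1.0351914   0.68771087 -1.67385098] 0.747779630109819
```

View pics/s9d.png

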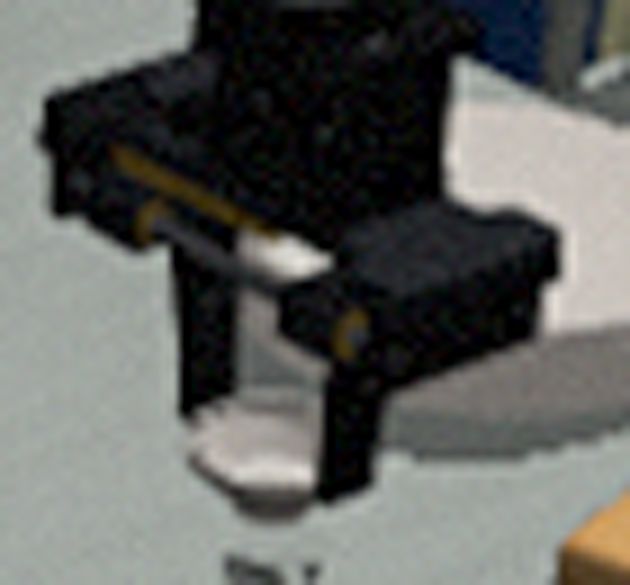

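View pics/w9.png

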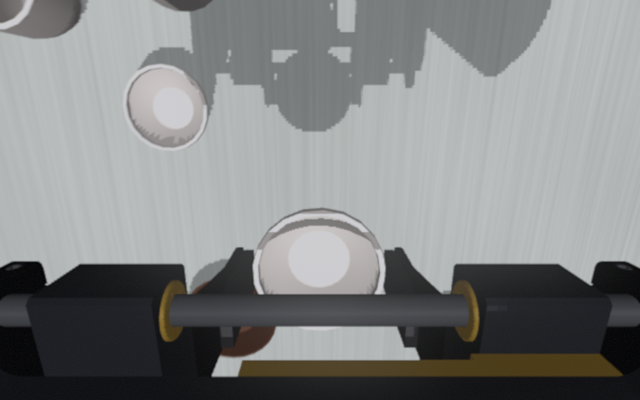

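```bash
python3 -m jog '[[3,-0.7,-0.5,0,0,0],[3.2,-0.7,-0.5,0,0,0],[3.2,-0.7,-0.5,0,0,0],[3.2,-0.7,-0.5,0,0,0],[3.2,-0.7,0,0,0,0]]'
python3 -m jog '[[3.2,-0.7,0,0,0,0],[3.2,-0.7,0,0,0,0],[3.2,-0.7,0,0,0,0],[3.2,-0.7,0,0,0,0],[3.2,-0.7,0,0,0,0]]'
python3 -m jog '[[3.2,-0.7,0,0,0,0],[3.2,-0.7,0,0,0,0],[3.2,-0.7,0,0,0,0],[3.2,-0.7,0,0,0,0],[3.2,-0.7,0,0,0,0]]'
python3 -m jog '[[3.2,-0.7,0,0,0,0],[3.2,-0.7,0,0,0,0],[3.2,-0.7,0,0,0,0],[3.2,-0.7,0,0,0,0],[0,0,0,0,0,0]]'
python3 -m jog '[[0,0,0,0,0,0],[0,0,0,0,0,0],[0,0,0,0,0,0],[0,0,0,0,0,0],[0,0,0,0,0,0]]'
python3 - <<'E'
from h import *
s=sense();p=s['tcp_pos'];print(p,s['wrist_force'],s['gripper_width'])
snap('wrist','w10')
E
```

```text
time_s: 8.03
tcp_pos: [0.4541, 0.1531, 0.1363]
ee_rot: [[0.002, -1.0, -0.001], [-1.0, -0.002, -0.001], [0.001, 0.001, -1.0]]
wrist_force: [0.7, 0.7, -1.0]
gripper_width: 0.742
time_s: 8.45
tcp_pos: [0.4885, -0.007, 0.1353]
ee_rot: [[0.001, -1.0, -0.003], [-1.0, -0.001, -0.0], [0.0, 0.003, -1.0]]
wrist_force: [1.6, 0.2, 0.1]
gripper_width: 0.748
time_s: 8.87
tcp_pos: [0.5237, -0.1667, 0.135]
ee_rot: [[0.0, -1.0, -0.003], [-1.0, -0.0, 0.001], [-0.001, 0.003, -1.0]]
wrist_force: [0.1, 0.2, 0.0]
gripper_width: 0.744
time_s: 9.28
tcp_pos: [0.5526, -0.2977, 0.1341]
ee_rot: [[-0.004, -1.0, -0.003], [-1.0, 0.004, -0.0], [0.0, 0.003, -1.0]]
wrist_force: [0.4, 0.4, -0.4]
gripper_width: 0.745
time_s: 9.7
tcp_pos: [0.5529, -0.2921, 0.1367]
ee_rot: [[0.002, -1.0, 0.0], [-1.0, -0.002, 0.0], [-0.0, -0.0, -1.0]]
wrist_force: [-0.2, 0.5, -0.9]
gripper_width: 0.745
[ 0.55286498 -0.2920812   0.13667831] [-0.18799892  0.46987407 -0.88733288] 0.7454565631337055
```

View pics/w10.png

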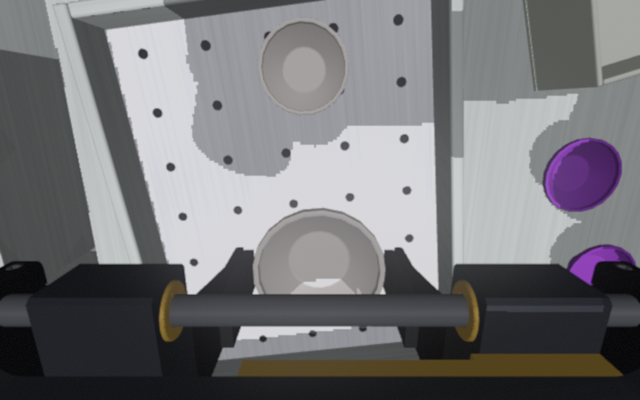

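```bash
cat >> h.py <<'E'
from scipy.optimize import least_squares
def fitrim(c,pts,r,z):
    pts=np.array(pts,float)
    W=np.array([pix(c,u,v,z)[:2] for u,v in pts])
    f=least_squares(lambda q:np.hypot(*(W-q[:2]).T)-r,W.mean(0)); return f.x,f.fun
E
python3 - <<'E'
from h import *
crop('w10','w10c',250,10,360,125,5)
E
```

```text
(no output)
```

View pics/w10c.png

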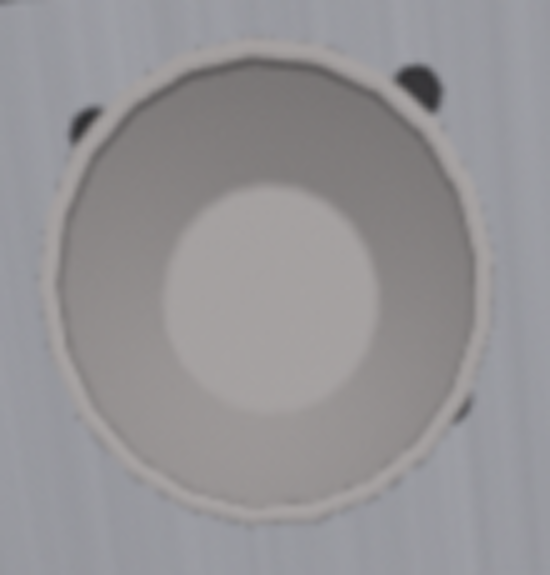

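```bash
python3 - <<'E'
from h import *
c=load('w10')
P=[(268,42),(270,522),(45,285),(490,275),(105,115),(430,112),(430,455),(110,455)]
print(fitrim(c,[(250+(u+.5)/5-.5,10+(v+.5)/5-.5) for u,v in P],.033,.058))
print(fitrim(c,[(254,268),(384.5,266),(319,208.5)],.033,.1734))
print(fitrim(load('w3'),[(271,231),(372,231),(321.5,184),(321.5,279.5)],.033,.028))
print(sense()['tcp_pos'])
E
```

```text
(array([ 0.56553753, -0.395121  ]), array([-0.00077307, -0.00098385, -0.00085647, -0.00110855, -0.00069812,
       -0.0002354 , -0.00045411, -0.00035253]))
(array([ 0.55392806, -0.29080769]), array([-0.00096764, -0.00097015,  0.00020643]))
(array([0.41960894, 0.3138824 ]), array([-0.00121074, -0.00120972, -0.00087917, -0.00102548]))
[ 0.55293789 -0.29223993  0.13676371]
```

```bash
python3 -m jog '[[3,-0.4,0,0,0,0],[3,-0.4,0,0,0,0],[3,-0.36,0,0,0,0],[1.4,0,2,0,0,0],[0,0,2.2,0,0,0]]'
python3 -m jog '[[0,0,2,0,0,0],[0,0,1,0,0,0],[0,0,0,0,0,0],[0,0,0,0,0,0],[0,0,0,0,0,0]]'
python3 - <<'E'
from h import *
s=sense();p=s['tcp_pos'];print(p,s['wrist_force'],s['gripper_width'])
snap('wrist','w11');snap('scene','s11');crop('s11','s11c',160,210,280,310,6)
E
```

```text
time_s: 10.17
tcp_pos: [0.5659, -0.4005, 0.0958]
ee_rot: [[-0.001, -1.0, 0.005], [-1.0, 0.001, -0.003], [0.003, -0.005, -1.0]]
wrist_force: [0.3, 0.0, -1.1]
gripper_width: 0.747
time_s: 10.58
tcp_pos: [0.5658, -0.3973, 0.0663]
ee_rot: [[0.002, -1.0, 0.003], [-1.0, -0.002, -0.002], [0.002, -0.003, -1.0]]
wrist_force: [0.4, 0.3, -0.4]
gripper_width: 0.745
[ 0.56582409 -0.39734362  0.06629131] [ 0.37825542  0.26042123 -0.42823077] 0.7449121890553975
```

View pics/w11.png

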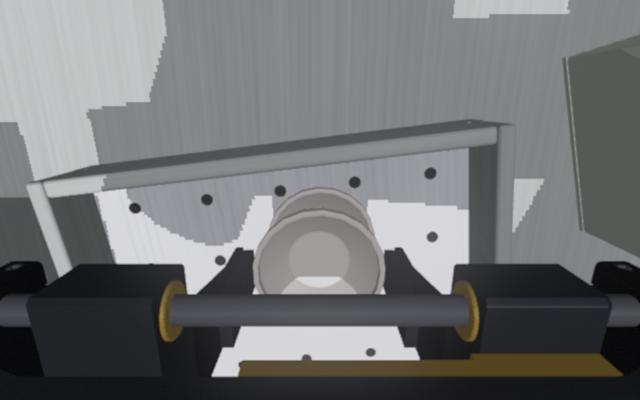

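View pics/s11c.png

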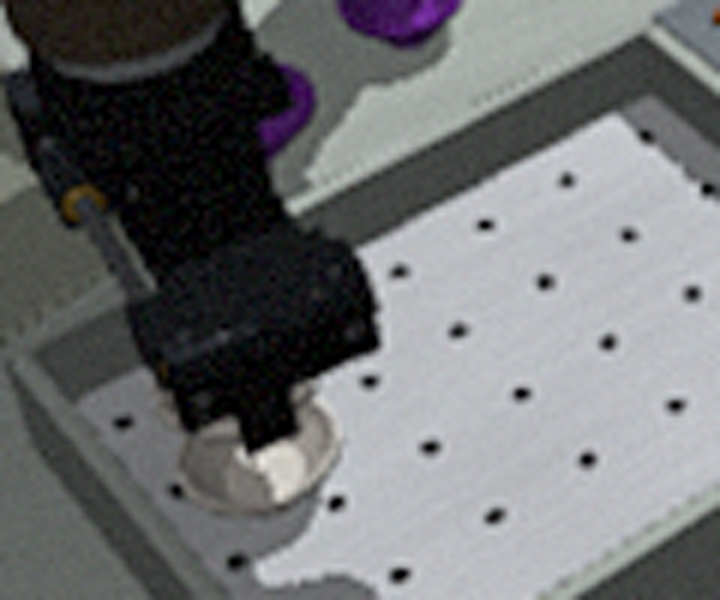

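```bash
python3 - <<'E'
from h import *
c=load('w11');crop('w11','w11c',240,180,400,300,5)
p=sense()['tcp_pos'];print(p)
print(proj(c,[.5655,-.428,.058]),fitrim(c,[(254,268),(384.5,266),(319,208.5)],.033,p[2]+.0367))
E
```

```text
[ 0.56575543 -0.39737752  0.06647569]
(np.float64(321.67263097869926), np.float64(188.70726192257925)) (array([ 0.56678667, -0.39604349]), array([-0.00099252, -0.00099547,  0.00021536]))
```

View pics/w11c.png

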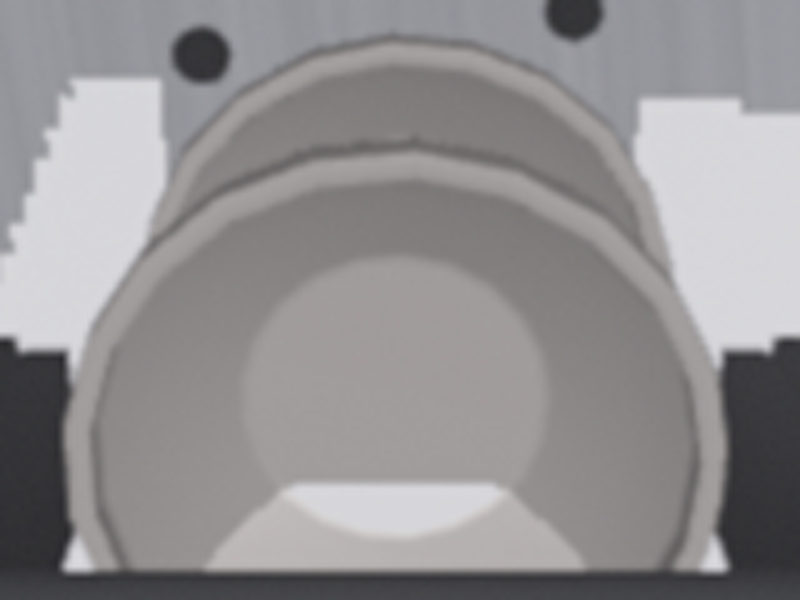

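```bash
python3 -m jog '[[-0.1,0.13,0.5,0,0,0],[0,0,1,0,0,0],[0,0,1,0,0,0],[0,0,0.4,0,0,0],[0,0,0,0,0,0]]'
python3 -m jog '[[0,0,0.2,0,0,0],[0,0,0.2,0,0,0],[0,0,0.1,0,0,0],[0,0,0,0,0,0],[0,0,0,0,0,0]]'
python3 - <<'E'
from h import *
s=sense();p=s['tcp_pos'];print(p,s['wrist_force'],s['gripper_width'])
snap('wrist','w12');crop('w12','w12c',240,180,400,300,5)
E
```

```text
time_s: 11.1
tcp_pos: [0.5624, -0.3958, 0.0336]
ee_rot: [[0.001, -1.0, -0.003], [-1.0, -0.001, 0.001], [-0.001, 0.003, -1.0]]
wrist_force: [0.3, -0.7, -0.5]
gripper_width: 0.744
time_s: 11.52
tcp_pos: [0.5634, -0.3964, 0.0325]
ee_rot: [[0.001, -1.0, 0.001], [-1.0, -0.001, -0.001], [0.001, -0.001, -1.0]]
wrist_force: [-2.0, 1.6, 6.7]
gripper_width: 0.743
[ 0.5634229  -0.39644751  0.03254597] [-1.96559469  1.57947002  6.66441471] 0.7425924040547754
```

View pics/w12c.png

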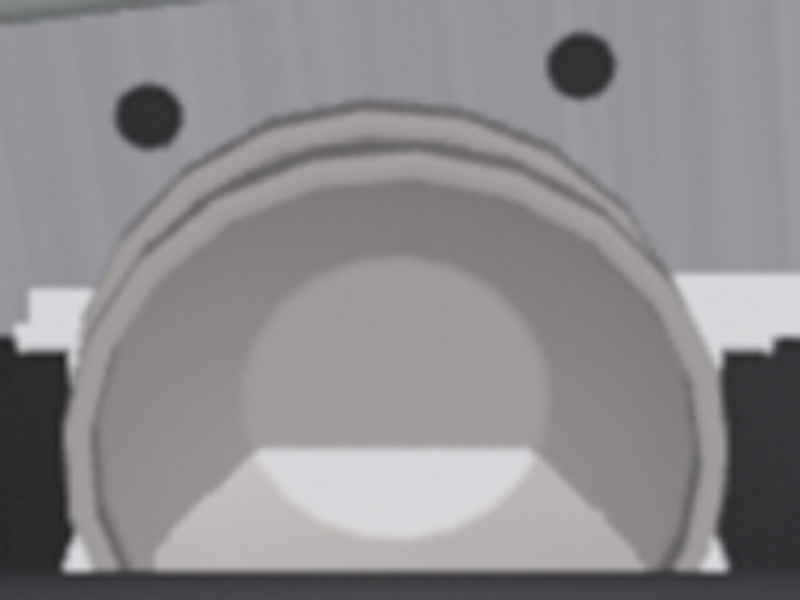

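```bash
python3 -m jog '[[0,0,0,0,0,0],[0,0,0,0,0,0],[0,0,0,0,0,0],[0,0,0,0,0,0],[0,0,-0.5,0,0,0]]' 8.7
python3 -m jog '[[-2,0,-3,0,0,0],[-3,0,-3,0,0,0],[-3,0,-3,0,0,0],[0,0,0,0,0,0],[0,0,0,0,0,0]]'
python3 - <<'E'
from h import *
s=sense();p=s['tcp_pos'];print(p,s['wrist_force'],s['gripper_width'])
snap('wrist','w13');crop('w13','w13c',240,20,400,140,5)
E
```

```text
time_s: 11.98
tcp_pos: [0.5624, -0.3957, 0.0341]
ee_rot: [[0.001, -1.0, -0.002], [-1.0, -0.001, 0.001], [-0.001, 0.002, -1.0]]
wrist_force: [-0.1, -0.2, -1.3]
gripper_width: 0.982
time_s: 12.4
tcp_pos: [0.5649, -0.3163, 0.1276]
ee_rot: [[0.003, -1.0, 0.005], [-1.0, -0.003, -0.002], [0.002, -0.005, -1.0]]
wrist_force: [0.3, 0.6, -0.6]
gripper_width: 0.997
[ 0.56493982 -0.31628566  0.12756925] [ 0.31130445  0.59645853 -0.56259501] 0.9972773313864052
```

View pics/w13.png

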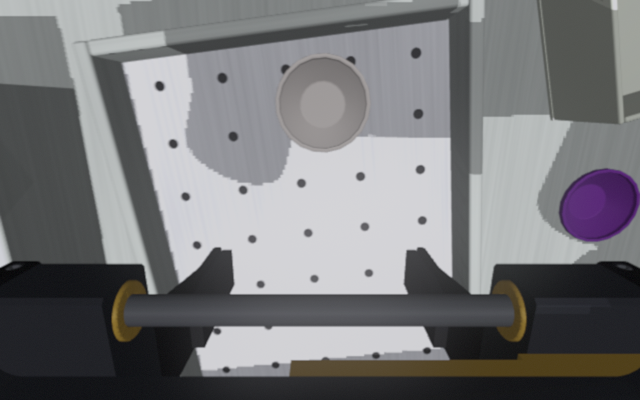

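View pics/w13c.png

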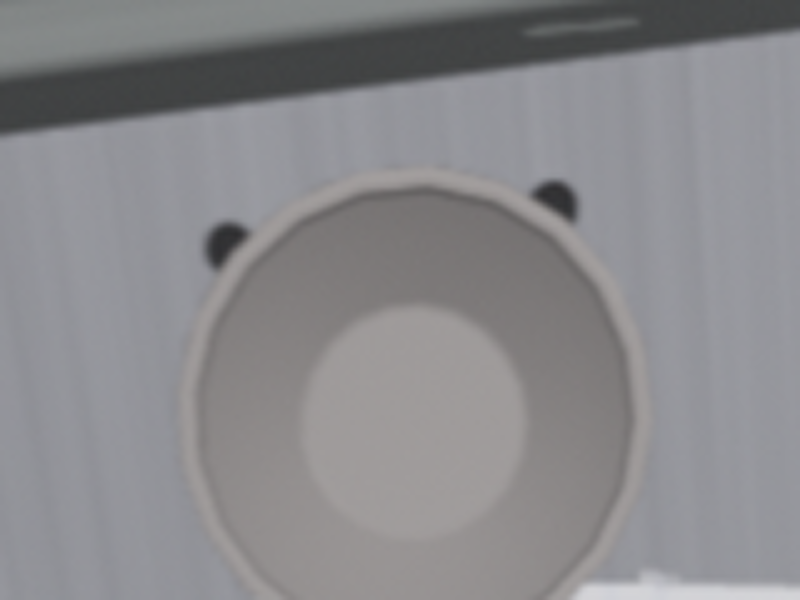

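```bash
python3 - <<'E'
from h import *
c=load('w13')
print(fitrim(c,[(277,103),(369.5,103),(323.5,53.5),(322.5,152.5)],.033,.069))
E
python3 -m jog '[[-3.5,0.5,0,0,0,0],[-4,0.5,0,0,0,0],[-4,0.5,0,0,0,0],[-4,0.5,0,0,0,0],[-4,0.5,0,0,0,0]]'
python3 -m jog '[[-4,0,0,0,0,0],[-4,0,0,0,0,0],[-4,0,0,0,0,0],[-4,0,0,0,0,0],[-4,0,0,0,0,0]]'
python3 -m jog '[[-4,0,0,0,0,0],[-4,0,0,0,0,0],[-4,0,0,0,0,0],[-3,0,0,0,0,0],[-2,0,0,0,0,0]]'
python3 -m jog '[[0,0,0,0,0,0],[0,0,0,0,0,0],[0,0,0,0,0,0],[0,0,0,0,0,0],[0,0,0,0,0,0]]'
python3 - <<'E'
from h import *
s=sense();p=s['tcp_pos'];print(p,s['wrist_force'],s['gripper_width'])
snap('wrist','w14')
E
```

```text
(array([ 0.56377186, -0.39395648]), array([-0.00128761, -0.00129325, -0.00044055, -0.00054726]))
time_s: 12.87
tcp_pos: [0.5366, -0.1216, 0.1227]
ee_rot: [[-0.001, -1.0, -0.003], [-1.0, 0.001, -0.0], [0.0, 0.003, -1.0]]
wrist_force: [0.8, 0.9, -0.6]
gripper_width: 0.999
time_s: 13.28
tcp_pos: [0.537, 0.0786, 0.1229]
ee_rot: [[-0.001, -1.0, -0.003], [-1.0, 0.001, -0.001], [0.001, 0.003, -1.0]]
wrist_force: [1.0, -0.3, -0.6]
gripper_width: 1.0
time_s: 13.7
tcp_pos: [0.5374, 0.2497, 0.1225]
ee_rot: [[0.002, -1.0, -0.002], [-1.0, -0.002, -0.002], [0.002, 0.002, -1.0]]
wrist_force: [-0.1, -1.1, 0.8]
gripper_width: 0.997
time_s: 14.12
tcp_pos: [0.5378, 0.2463, 0.1242]
ee_rot: [[-0.001, -1.0, -0.001], [-1.0, 0.001, -0.0], [0.0, 0.001, -1.0]]
wrist_force: [-0.5, -0.5, 0.8]
gripper_width: 0.995
[0.53777115 0.24626757 0.12416086] [-0.53232106 -0.51554461  0.78095269] 0.9949750127563601
```

View pics/w14.png

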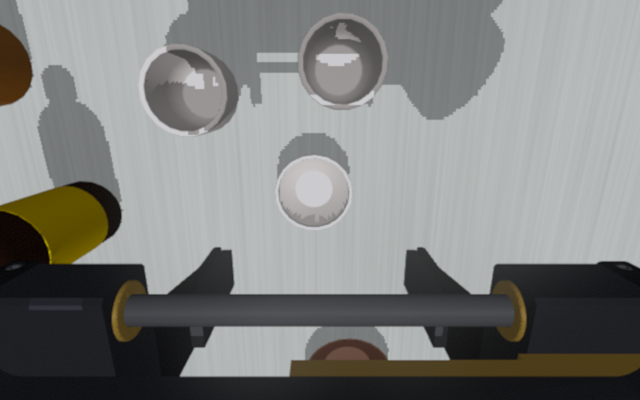

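```bash
python3 - <<'E'
from h import *
c=load('w14')
print(fitrim(c,[(276.5,191),(351.5,191),(314,155.5),(314,229.5)],.033,.028))
print(fitrim(c,[(299,62),(387,60),(343,12.5),(342,110)],.031,.06))
print(fitrim(c,[(139,90),(229.5,90),(172,44),(193,136)],.031,.06))
E
```

```text
(array([0.54300895, 0.24089742]), array([-0.00120673, -0.0012079 , -0.00064033, -0.00082282]))
(array([0.52248121, 0.14147622]), array([-0.00115302, -0.00116165, -0.00027973, -0.00038383]))
(array([0.63210086, 0.15955996]), array([ 0.00037556,  0.00033659, -0.00050924, -0.0004834 ]))
```

```bash
python3 -m jog '[[0.6,-0.42,2,0,0,0],[0,0,3,0,0,0],[0,0,3,0,0,0],[0,0,2,0,0,0],[0,0,1,0,0,0]]'
python3 -m jog '[[0,0,1,0,0,0],[0,0,0.8,0,0,0],[0,0,0.5,0,0,0],[0,0,0,0,0,0],[0,0,0,0,0,0]]'
python3 -m jog '[[0,0,0,0,0,0],[0,0,0,0,0,0],[0,0,0,0,0,0],[0,0,0,0,0,0],[0,0,0,0,0,0]]' 5.5
python3 - <<'E'
from h import *
s=sense();p=s['tcp_pos'];print(p,s['wrist_force'],s['gripper_width'])
snap('wrist','w15')
E
```

```text
time_s: 14.58
tcp_pos: [0.5403, 0.2398, 0.0115]
ee_rot: [[-0.001, -1.0, -0.004], [-1.0, 0.001, -0.003], [0.003, 0.004, -1.0]]
wrist_force: [-0.3, -0.3, -0.3]
gripper_width: 0.999
time_s: 15.0
tcp_pos: [0.5424, 0.2421, -0.008]
ee_rot: [[0.001, -1.0, 0.001], [-1.0, -0.001, 0.001], [-0.001, -0.001, -1.0]]
wrist_force: [0.3, 0.1, 0.4]
gripper_width: 0.998
time_s: 15.42
tcp_pos: [0.542, 0.2419, -0.0082]
ee_rot: [[0.001, -1.0, 0.001], [-1.0, -0.001, 0.0], [-0.0, -0.001, -1.0]]
wrist_force: [0.1, 1.0, 1.2]
gripper_width: 0.73
[ 0.54204183  0.24190607 -0.00822484] [0.06499487 0.97797759 1.1776215 ] 0.7299521610086827
```

View pics/w15.png

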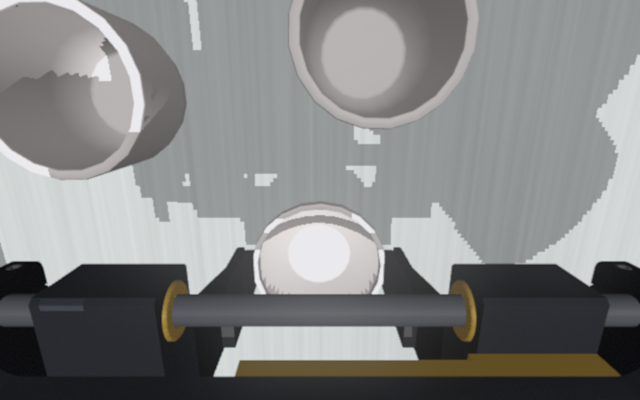

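```bash
python3 -m jog '[[0,0,0,0,0,0],[0,0,0,0,0,0],[0,0,-0.3,0,0,0],[0,0,-0.7,0,0,0],[0,0,-1,0,0,0]]'
python3 -m jog '[[0,0,-2,0,0,0],[0,0,-3,0,0,0],[0,0,-3,0,0,0],[0,0,-2,0,0,0],[0,0,-2,0,0,0]]'
python3 - <<'E'
from h import *
s=sense();p=s['tcp_pos'];print(p,s['wrist_force'],s['gripper_width'])
snap('wrist','w16');snap('scene','s16');crop('s16','s16c',350,90,430,190,6)
E
```

```text
time_s: 15.88
tcp_pos: [0.5412, 0.2412, 0.011]
ee_rot: [[0.001, -1.0, -0.002], [-1.0, -0.001, -0.001], [0.001, 0.002, -1.0]]
wrist_force: [-0.6, 0.7, -0.6]
gripper_width: 0.734
time_s: 16.3
tcp_pos: [0.5422, 0.242, 0.1342]
ee_rot: [[0.001, -1.0, 0.002], [-1.0, -0.001, 0.002], [-0.002, -0.002, -1.0]]
wrist_force: [0.3, 1.0, -1.0]
gripper_width: 0.738
[0.54222562 0.2419914  0.13421762] [ 0.25164719  1.02529944 -1.00105103] 0.7380425749019213
```

View pics/w16.png

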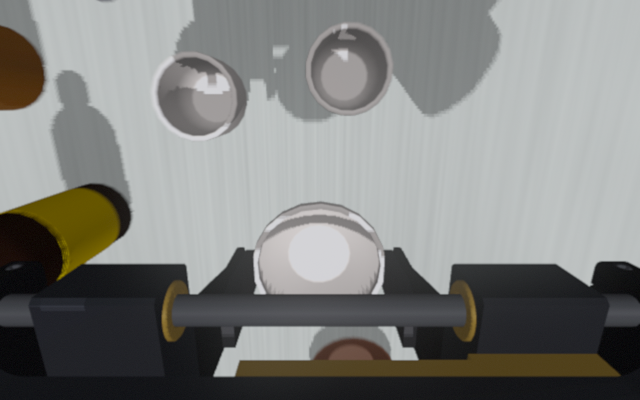

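View pics/s16c.png

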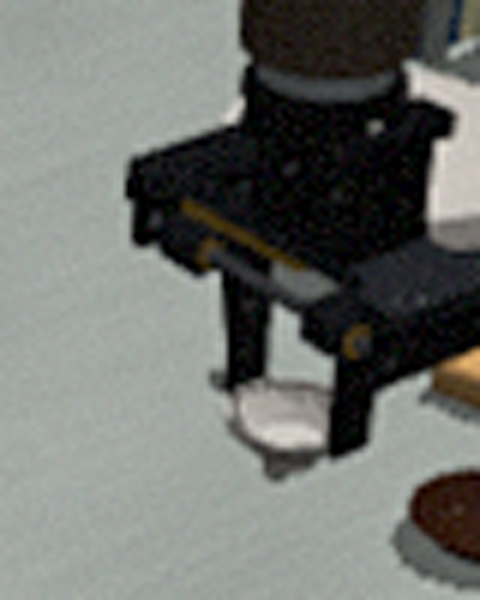

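```bash
python3 - <<'E'
from h import *
c=load('w16');p=sense()['tcp_pos'];print(p)
x,f=fitrim(c,[(254,262),(384.5,260),(319,203)],.033,p[2]+.0362);print(x,f,x-p[:2])
E
python3 -m jog '[[3,-0.2,-0.5,0,0,0],[3.2,-0.2,-0.5,0,0,0],[3.2,-0.2,0,0,0,0],[3.2,-0.2,0,0,0,0],[3.2,-0.2,0,0,0,0]]'
python3 -m jog '[[3.4,-0.2,0,0,0,0],[3.4,-0.2,0,0,0,0],[3.4,-0.2,0,0,0,0],[3.4,-0.2,0,0,0,0],[3.4,0,0,0,0,0]]'
python3 -m jog '[[3.4,-0.2,0,0,0,0],[3.4,-0.2,0,0,0,0],[3.4,0,0,0,0,0],[3.4,0,0,0,0,0],[3,0,0,0,0,0]]'
python3 -m jog '[[3,0,0,0,0,0],[2,0,0,0,0,0],[0,0,0,0,0,0],[0,0,0,0,0,0],[0,0,0,0,0,0]]'
python3 - <<'E'
from h import *
s=sense();p=s['tcp_pos'];print(p,s['wrist_force'],s['gripper_width'])
snap('wrist','w17');crop('w17','w17c',240,20,400,140,5)
E
```

```text
[0.54432157 0.24316937 0.13649788]
[0.54321725 0.24019675] [-0.00136167 -0.00136663  0.00038463] [-0.00110431 -0.00297262]
time_s: 16.82
tcp_pos: [0.5512, 0.0823, 0.1409]
ee_rot: [[0.001, -1.0, -0.001], [-1.0, -0.001, -0.0], [0.0, 0.001, -1.0]]
wrist_force: [0.6, 0.4, -0.6]
gripper_width: 0.732
time_s: 17.23
tcp_pos: [0.5596, -0.0878, 0.1407]
ee_rot: [[0.001, -1.0, -0.001], [-1.0, -0.001, 0.0], [-0.0, 0.001, -1.0]]
wrist_force: [0.8, 0.2, 0.5]
gripper_width: 0.734
time_s: 17.65
tcp_pos: [0.5634, -0.2541, 0.1405]
ee_rot: [[0.0, -1.0, -0.002], [-1.0, -0.0, 0.001], [-0.001, 0.002, -1.0]]
wrist_force: [0.2, -0.4, -0.9]
gripper_width: 0.731
time_s: 18.07
tcp_pos: [0.5638, -0.3017, 0.1407]
ee_rot: [[0.001, -1.0, -0.001], [-1.0, -0.001, 0.001], [-0.001, 0.001, -1.0]]
wrist_force: [1.0, 0.2, -1.0]
gripper_width: 0.729
[ 0.56380062 -0.301722    0.14065188] [ 0.99766406  0.21566009 -1.01249407] 0.7285840842940784
```

View pics/w17.png

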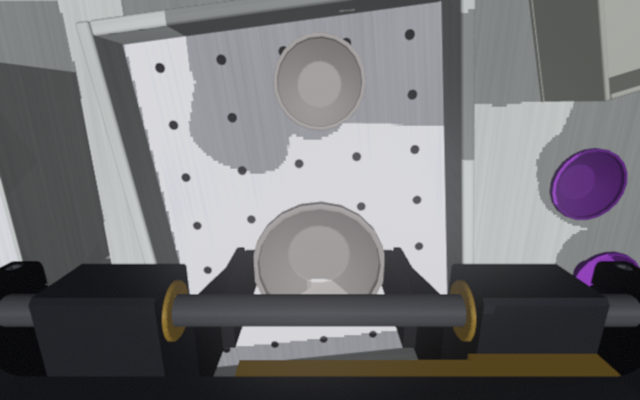

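```bash
python3 - <<'E'
from h import *
c=load('w17');p=sense()['tcp_pos'];print(p)
x,f=fitrim(c,[(254,262),(384.5,260),(319,203)],.033,p[2]+.0362);print(x,f,x-p[:2])
y,f=fitrim(c,[(275,81),(363.5,81),(319,33.5),(319,128.5)],.033,.069);print(y,f,'delta',y-x)
E
```

```text
[ 0.56405948 -0.30133906  0.14095307]
[ 0.56490372 -0.3029965 ] [-0.00103295 -0.00103577  0.00025694] [ 0.00084424 -0.00165743]
[ 0.56470961 -0.39421041] [-0.00164786 -0.00166368 -0.00126129 -0.00139113] delta [-0.00019411 -0.09121392]
```

```bash
python3 -m jog '[[3,0,0,0,0,0],[3,0,0,0,0,0],[3.1,0,1,0,0,0],[0,0,2,0,0,0],[0,0,2,0,0,0]]'
python3 -m jog '[[0,0,1.5,0,0,0],[0,0,1,0,0,0],[0,0,0.5,0,0,0],[0,0,0,0,0,0],[0,0,0,0,0,0]]'
python3 - <<'E'
from h import *
s=sense();p=s['tcp_pos'];print(p,s['wrist_force'],s['gripper_width'])
c=snap('wrist','w18');crop('w18','w18c',240,170,400,290,5)
print(proj(c,[.5647,-.4272,.069]))
E
```

```text
time_s: 18.53
tcp_pos: [0.565, -0.3939, 0.0914]
ee_rot: [[0.0, -1.0, 0.002], [-1.0, -0.0, -0.001], [0.001, -0.002, -1.0]]
wrist_force: [-0.1, 0.3, -1.7]
gripper_width: 0.732
time_s: 18.95
tcp_pos: [0.5652, -0.393, 0.0622]
ee_rot: [[0.002, -1.0, 0.001], [-1.0, -0.002, -0.001], [0.001, -0.001, -1.0]]
wrist_force: [-0.8, -0.5, -1.2]
gripper_width: 0.731
[ 0.56521661 -0.39297235  0.06220629] [-0.79413669 -0.54828137 -1.17267987] 0.7307140129282087
(np.float64(322.24816744653907), np.float64(188.61003055219072))
```

View pics/w18c.png

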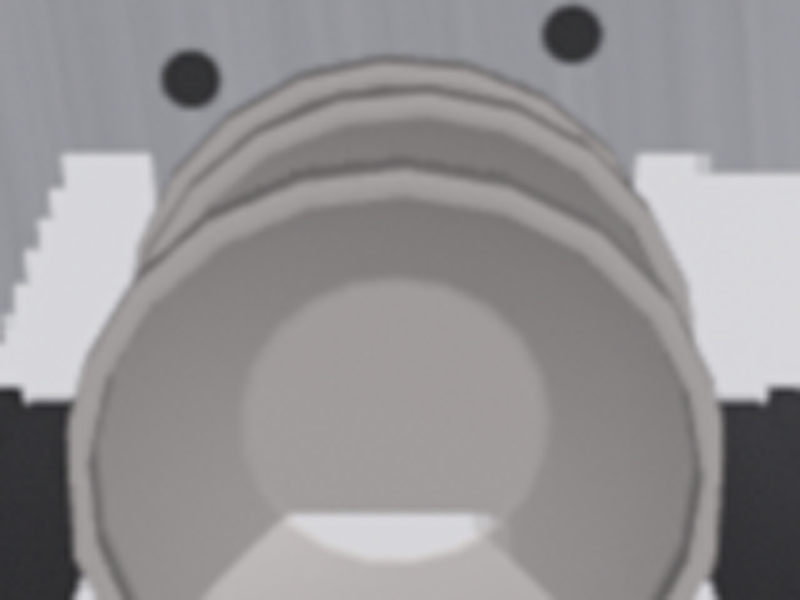

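```bash
python3 -m jog '[[0,0,0.8,0,0,0],[0,0,0.6,0,0,0],[0,0,0.2,0,0,0],[0,0,0,0,0,0],[0,0,0,0,0,0]]'
python3 -m jog '[[0,0,0.15,0,0,0],[0,0,0.15,0,0,0],[0,0,0.1,0,0,0],[0,0,0,0,0,0],[0,0,0,0,0,0]]'
python3 - <<'E'
from h import *
c=snap('wrist','w19');crop('w19','w19c',240,170,400,290,5)
E
```

```text
time_s: 19.42
tcp_pos: [0.5643, -0.3933, 0.0451]
ee_rot: [[0.001, -1.0, -0.0], [-1.0, -0.001, 0.0], [-0.0, 0.0, -1.0]]
wrist_force: [0.4, -0.3, -0.2]
gripper_width: 0.733
time_s: 19.83
tcp_pos: [0.5648, -0.3937, 0.0437]
ee_rot: [[0.002, -1.0, 0.001], [-1.0, -0.002, -0.001], [0.001, -0.001, -1.0]]
wrist_force: [-1.9, 1.1, 6.1]
gripper_width: 0.729
```

View pics/w19c.png

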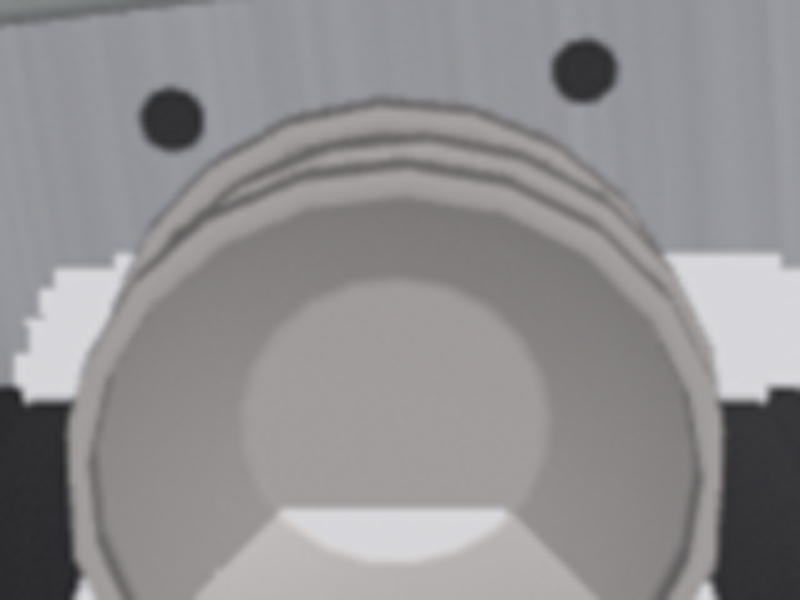

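Contact came at the predicted height (0.0437, 6 N), so I'm releasing and checking.

```bash
python3 -m jog '[[0,0,0,0,0,0],[0,0,0,0,0,0],[0,0,0,0,0,0],[0,0,0,0,0,0],[0,0,-0.5,0,0,0]]' 8.7
python3 -m jog '[[-2,0,-3,0,0,0],[-3,0,-3,0,0,0],[-3,0,-2,0,0,0],[0,0,0,0,0,0],[0,0,0,0,0,0]]'
python3 - <<'E'
from h import *
s=sense();p=s['tcp_pos'];print(p,s['wrist_force'],s['gripper_width'])
snap('wrist','w20');crop('w20','w20c',240,20,400,160,5);snap('scene','s20');crop('s20','s20c',170,230,270,310,6)
E
```

```text
time_s: 20.3
tcp_pos: [0.5635, -0.3928, 0.045]
ee_rot: [[0.001, -1.0, -0.003], [-1.0, -0.001, 0.001], [-0.001, 0.003, -1.0]]
wrist_force: [-0.3, 0.4, -0.9]
gripper_width: 0.973
time_s: 20.72
tcp_pos: [0.5656, -0.3128, 0.1281]
ee_rot: [[0.003, -1.0, 0.004], [-1.0, -0.003, -0.001], [0.001, -0.004, -1.0]]
wrist_force: [-0.3, 0.0, -0.9]
gripper_width: 1.001
[ 0.56561681 -0.31280596  0.12810257] [-0.29615769  0.03183166 -0.87682783] 1.0014950237986775
```

View pics/w20c.png

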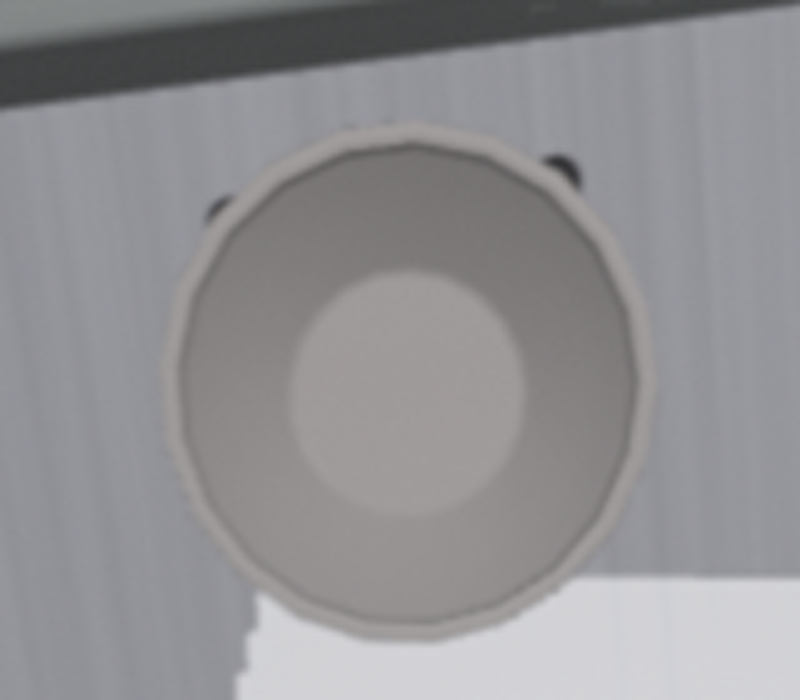

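View pics/s20c.png

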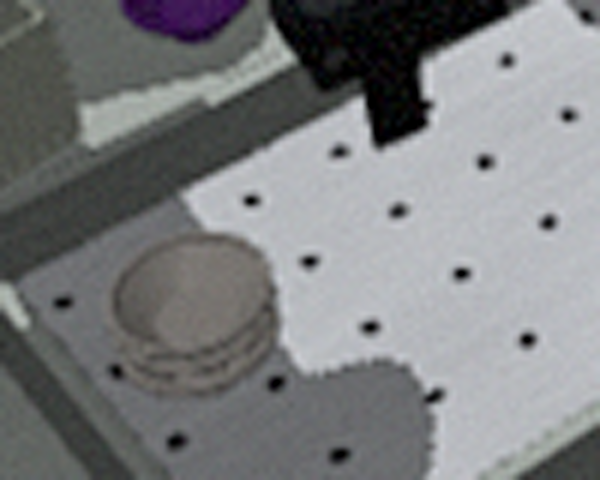

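```bash
python3 -m jog '[[-4,0.2,0,0,0,0],[-4,0.2,0,0,0,0],[-4,0.2,0,0,0,0],[-4,0.2,0,0,0,0],[-4,0.2,0,0,0,0]]'
python3 - <<'E'
from h import *
snap('top','t20'); im=cv2.imread('pics/t20.png'); cv2.imwrite('pics/t20b.png',cv2.convertScaleAbs(im,alpha=1.8))
E
```

```text
time_s: 21.23
tcp_pos: [0.5531, -0.1134, 0.1241]
ee_rot: [[-0.002, -1.0, -0.003], [-1.0, 0.002, -0.0], [0.0, 0.003, -1.0]]
wrist_force: [0.4, 0.2, 0.3]
gripper_width: 1.0
```

View pics/t20b.png

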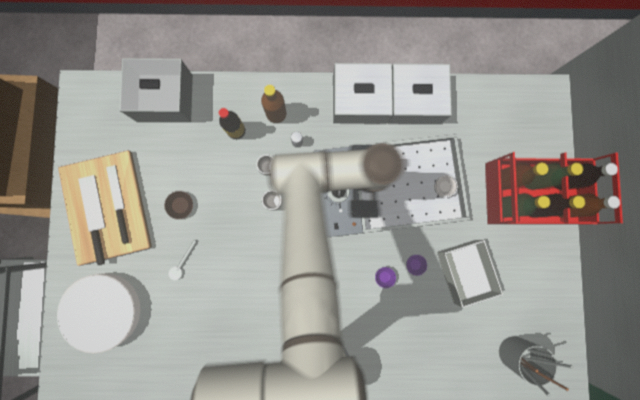

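```bash
python3 -m jog '[[-4,0.6,0,0,0,0],[-4,0.6,0,0,0,0],[-4,0.6,0,0,0,0],[-4,0.6,0,0,0,0],[-4,0.6,0,0,0,0]]'
python3 -m jog '[[-4,0,0,0,0,0],[-4,0,0,0,0,0],[-2.5,0,0,0,0,0],[0,0,0,0,0,0],[0,0,0,0,0,0]]'
python3 - <<'E'
from h import *
s=sense();p=s['tcp_pos'];print(p,s['wrist_force'],s['gripper_width'])
snap('wrist','w21')
E
```

```text
time_s: 21.7
tcp_pos: [0.5233, 0.0867, 0.1244]
ee_rot: [[-0.001, -1.0, -0.003], [-1.0, 0.001, -0.001], [0.001, 0.003, -1.0]]
wrist_force: [0.3, 0.0, 0.7]
gripper_width: 0.998
time_s: 22.12
tcp_pos: [0.5237, 0.1914, 0.1241]
ee_rot: [[0.002, -1.0, -0.003], [-1.0, -0.002, -0.002], [0.002, 0.003, -1.0]]
wrist_force: [0.1, -0.2, -0.8]
gripper_width: 1.0
[0.52367358 0.19135202 0.12411174] [ 0.06441412 -0.22583536 -0.81525705] 1.000291710904851
```

View pics/w21.png

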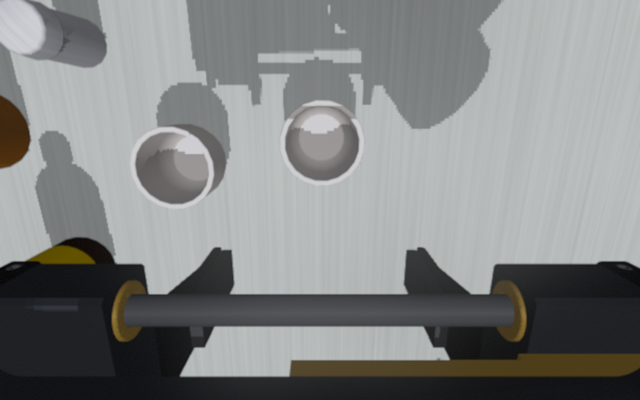

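```bash
python3 - <<'E'
from h import *
c=load('w21')
print(fitrim(c,[(280,142),(364,142),(322,100.5),(321,185)],.031,.06),sense()['tcp_pos'])
print(fitrim(c,[(130.5,163),(215,170),(170,126),(178,208)],.031,.06))
E
```

```text
(array([0.52254598, 0.14089437]), array([-0.00061796, -0.00063948, -0.00077504, -0.00084143])) [0.52355663 0.19033995 0.12429544]
(array([0.63234187, 0.15863829]), array([-1.28733640e-04, -9.63921489e-05, -5.35722740e-04, -5.47827488e-04]))
```

```bash
python3 -m jog '[[2.5,0.1,0,0,0,0],[2.4,0.1,1,0,0,0],[0,0,2.5,0,0,0],[0,0,3,0,0,0],[0,0,3,0,0,0]]'
python3 -m jog '[[0,0,2,0,0,0],[0,0,1,0,0,0],[0,0,0.7,0,0,0],[0,0,0,0,0,0],[0,0,0,0,0,0]]'
python3 -m jog '[[0,0,0,0,0,0],[0,0,0,0,0,0],[0,0,0,0,0,0],[0,0,0,0,0,0],[0,0,0,0,0,0]]' 5
python3 -m jog '[[0,0,0,0,0,0],[0,0,0,0,0,0],[0,0,0,0,0,0],[0,0,-0.5,0,0,0],[0,0,-1,0,0,0]]'
python3 - <<'E'
from h import *
s=sense();p=s['tcp_pos'];print(p,s['wrist_force'],s['gripper_width'])
snap('wrist','w22')
E
```

```text
time_s: 22.58
tcp_pos: [0.5223, 0.1397, 0.0302]
ee_rot: [[-0.003, -1.0, 0.001], [-1.0, 0.003, 0.001], [-0.001, -0.001, -1.0]]
wrist_force: [0.0, 0.1, -0.8]
gripper_width: 0.999
time_s: 23.0
tcp_pos: [0.5227, 0.1419, -0.0056]
ee_rot: [[0.0, -1.0, 0.001], [-1.0, -0.0, 0.0], [-0.0, -0.001, -1.0]]
wrist_force: [-0.6, 0.1, 0.0]
gripper_width: 0.996
time_s: 23.42
tcp_pos: [0.522, 0.1424, -0.0057]
ee_rot: [[0.001, -1.0, 0.0], [-1.0, -0.001, 0.0], [-0.0, -0.0, -1.0]]
wrist_force: [-2.3, 1.4, 4.8]
gripper_width: 0.713
time_s: 23.83
tcp_pos: [0.5208, 0.1415, 0.0078]
ee_rot: [[0.001, -1.0, -0.003], [-1.0, -0.001, -0.002], [0.002, 0.003, -1.0]]
wrist_force: [-0.5, 0.4, -1.3]
gripper_width: 0.713
[0.52076057 0.1415453  0.00782346] [-0.53630127  0.37544577 -1.31278711] 0.7133013503067303
```

View pics/w22.png

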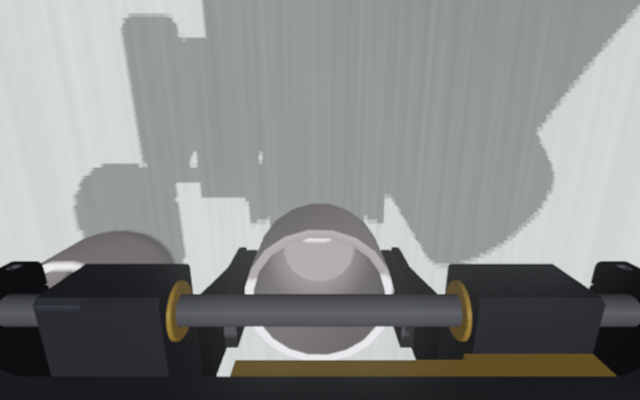

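```bash
python3 -m jog '[[0,0,-3,0,0,0],[0,0,-3.5,0,0,0],[0,0,-3.5,0,0,0],[0,0,-3,0,0,0],[2,-0.3,-2,0,0,0]]'
python3 -m jog '[[3,-0.4,0,0,0,0],[3.5,-0.4,0,0,0,0],[3.5,-0.4,0,0,0,0],[3.5,-0.4,0,0,0,0],[3.5,-0.4,0,0,0,0]]'
python3 -m jog '[[3.5,-0.4,0,0,0,0],[3.5,-0.4,0,0,0,0],[3.5,-0.4,0,0,0,0],[3,-0.4,0,0,0,0],[2.1,-0.2,0,0,0,0]]'
python3 -m jog '[[0,0,0,0,0,0],[0,0,0,0,0,0],[0,0,0,0,0,0],[0,0,0,0,0,0],[0,0,0,0,0,0]]'
python3 - <<'E'
from h import *
s=sense();p=s['tcp_pos'];print(p,s['wrist_force'],s['gripper_width'])
snap('wrist','w23');snap('scene','s23');crop('s23','s23c',160,120,360,300,4)
E
```

```text
time_s: 24.3
tcp_pos: [0.5267, 0.1245, 0.163]
ee_rot: [[0.004, -1.0, 0.006], [-1.0, -0.004, 0.003], [-0.003, -0.006, -1.0]]
wrist_force: [0.9, 0.5, -0.6]
gripper_width: 0.709
time_s: 24.72
tcp_pos: [0.545, -0.0493, 0.1593]
ee_rot: [[0.001, -1.0, 0.001], [-1.0, -0.001, 0.0], [-0.0, -0.001, -1.0]]
wrist_force: [0.3, -0.5, -2.3]
gripper_width: 0.707
time_s: 25.13
tcp_pos: [0.5632, -0.2065, 0.1588]
ee_rot: [[-0.001, -1.0, 0.0], [-1.0, 0.001, -0.0], [0.0, -0.0, -1.0]]
wrist_force: [1.0, 0.7, -1.1]
gripper_width: 0.712
time_s: 25.55
tcp_pos: [0.5633, -0.2027, 0.1591]
ee_rot: [[0.002, -1.0, 0.0], [-1.0, -0.002, 0.0], [-0.0, -0.0, -1.0]]
wrist_force: [-0.1, 0.0, -1.8]
gripper_width: 0.709
[ 0.56332547 -0.20270078  0.15907561] [-0.08484094  0.02769004 -1.75604386] 0.7087587967070863
```

View pics/w23.png

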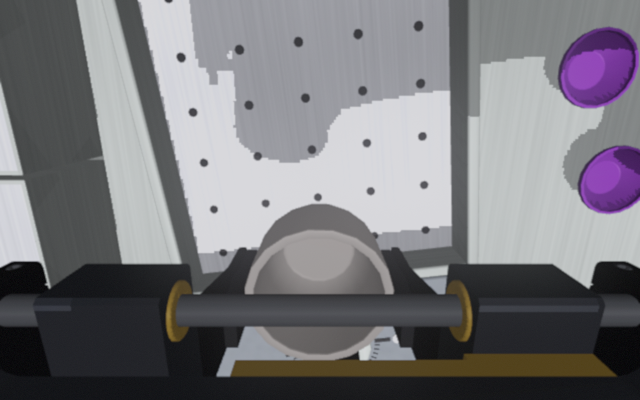

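View pics/s23c.png

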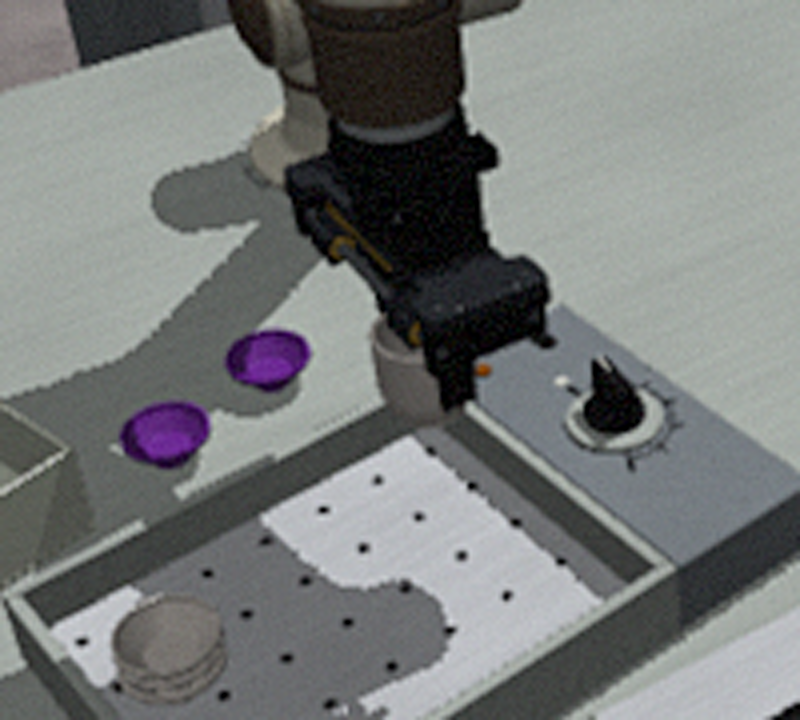

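```bash
python3 - <<'E'
from h import *
c=load('w23')
for u,v in((457,250),(457,235),(203,272),(418,25),(181,57),(425,230),(223,253)): print((u,v),pix(c,u,v,.03).round(4))
c=load('w17')
for u,v in((442,2),(126,44),(409.5,34),(159.5,68),(419,246),(207.5,270)): print((u,v),pix(c,u,v,.03).round(4))
E
```

```text
(457, 250) [ 0.4275 -0.1426  0.03  ]
(457, 235) [ 0.4294 -0.1584  0.03  ]
(203, 272) [ 0.6814 -0.1179  0.03  ]
(418, 25) [ 0.483  -0.3435  0.03  ]
(181, 57) [ 0.6815 -0.3186  0.03  ]
(425, 230) [ 0.4611 -0.1636  0.03  ]
(223, 253) [ 0.6596 -0.1388  0.03  ]
(442, 2) [ 0.4707 -0.4546  0.03  ]
(126, 44) [ 0.7171 -0.425   0.03  ]
(409.5, 34) [ 0.4939 -0.4324  0.03  ]
(159.5, 68) [ 0.693  -0.4074  0.03  ]
(419, 246) [ 0.4715 -0.2531  0.03  ]
(207.5, 270) [ 0.6707 -0.2285  0.03  ]
```

```bash
python3 -m jog '[[0,0,2,0,0,0],[0,0,3,0,0,0],[0,0,3,0,0,0],[0,0,2.5,0,0,0],[0,0,1.5,0,0,0]]'
python3 -m jog '[[0,0,0.7,0,0,0],[0,0,0.3,0,0,0],[0,0,0,0,0,0],[0,0,0,0,0,0],[0,0,0,0,0,0]]'
python3 -m jog '[[0,0,0.2,0,0,0],[0,0,0.2,0,0,0],[0,0,0.1,0,0,0],[0,0,0,0,0,0],[0,0,0,0,0,0]]'
```

```text
time_s: 26.07
tcp_pos: [0.5614, -0.2028, 0.0359]
ee_rot: [[0.001, -1.0, -0.004], [-1.0, -0.001, 0.001], [-0.001, 0.004, -1.0]]
wrist_force: [-0.3, -0.1, -1.1]
gripper_width: 0.712
time_s: 26.48
tcp_pos: [0.5645, -0.2039, 0.0304]
ee_rot: [[0.001, -1.0, 0.003], [-1.0, -0.001, -0.001], [0.001, -0.003, -1.0]]
wrist_force: [0.6, 0.7, -0.6]
gripper_width: 0.708
time_s: 26.9
tcp_pos: [0.5635, -0.2038, 0.0244]
ee_rot: [[0.001, -1.0, 0.001], [-1.0, -0.001, -0.0], [0.0, -0.001, -1.0]]
wrist_force: [-1.1, 1.0, 1.9]
gripper_width: 0.709
```

```bash
python3 -m jog '[[0,0,0,0,0,0],[0,0,0,0,0,0],[0,0,0,0,0,0],[0,0,0,0,0,0],[0,0,-0.5,0,0,0]]' 8.7
python3 -m jog '[[0,0,-2,0,0,0],[0,0,-3,0,0,0],[0,0,-3.5,0,0,0],[0,0,-3,0,0,0],[-3,-0.5,0,0,0,0]]'
python3 -m jog '[[-4,-0.7,0,0,0,0],[-2,-0.7,0,0,0,0],[0,0,0,0,0,0],[0,0,0,0,0,0],[0,0,0,0,0,0]]'
python3 - <<'E'
from h import *
s=sense();p=s['tcp_pos'];print(p,s['wrist_force'],s['gripper_width'])
snap('wrist','w24')
E
```

```text
time_s: 27.32
tcp_pos: [0.5624, -0.2037, 0.0279]
ee_rot: [[0.001, -1.0, -0.002], [-1.0, -0.001, 0.0], [-0.0, 0.002, -1.0]]
wrist_force: [0.0, -0.4, -0.1]
gripper_width: 0.964
time_s: 27.73
tcp_pos: [0.5722, -0.1777, 0.1518]
ee_rot: [[-0.002, -1.0, 0.014], [-1.0, 0.002, -0.004], [0.004, -0.014, -1.0]]
wrist_force: [1.4, -0.7, 0.9]
gripper_width: 1.0
time_s: 28.15
tcp_pos: [0.582, -0.114, 0.1439]
ee_rot: [[0.001, -1.0, -0.0], [-1.0, -0.001, -0.0], [0.0, 0.0, -1.0]]
wrist_force: [0.1, -0.4, -1.1]
gripper_width: 1.001
[ 0.58200085 -0.11400951  0.14388716] [ 0.0557441  -0.38678623 -1.06043944] 1.0009089338945243
```

View pics/w24.png

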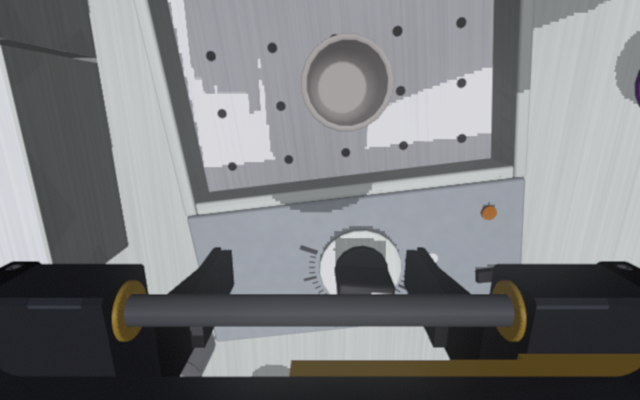

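```bash
python3 -m jog '[[-4,-0.6,0,0,0,0],[-4,-0.6,0,0,0,0],[-4,-0.6,0,0,0,0],[-4,-0.6,0,0,0,0],[-4,-0.6,0,0,0,0]]'
python3 -m jog '[[-4,-0.7,0,0,0,0],[-4,-0.6,0,0,0,0],[-4,-0.5,0,0,0,0],[0,0,0,0,0,0],[0,0,0,0,0,0]]'
python3 - <<'E'
from h import *
snap('wrist','w25');print(sense()['tcp_pos'])
E
```

```text
time_s: 28.62
tcp_pos: [0.6121, 0.0865, 0.1439]
ee_rot: [[-0.001, -1.0, -0.0], [-1.0, 0.001, -0.0], [0.0, 0.0, -1.0]]
wrist_force: [1.3, -0.4, -0.3]
gripper_width: 0.998
time_s: 29.03
tcp_pos: [0.63, 0.2072, 0.143]
ee_rot: [[0.002, -1.0, -0.001], [-1.0, -0.002, -0.001], [0.001, 0.001, -1.0]]
wrist_force: [-0.2, -0.6, 0.2]
gripper_width: 0.999
[0.62982575 0.20577997 0.14317211]
```

View pics/w25.png

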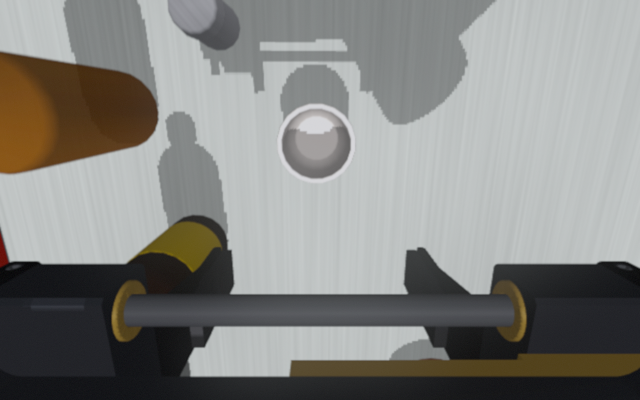

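```bash
python3 - <<'E'
from h import *
c=load('w25')
print(fitrim(c,[(277.5,143),(354.5,143),(316,103),(316,183)],.031,.06),sense()['tcp_pos'])
E
```

```text
(array([0.63345972, 0.15897379]), array([-0.0011251 , -0.00112537, -0.00027856, -0.00035626])) [0.62982575 0.20577997 0.14317211]
```

```bash
python3 -m jog '[[2.3,-0.15,0,0,0,0],[2.3,-0.12,0,0,0,0],[0,0,3,0,0,0],[0,0,3.5,0,0,0],[0,0,3.5,0,0,0]]'
python3 -m jog '[[0,0,2.5,0,0,0],[0,0,1.5,0,0,0],[0,0,0.9,0,0,0],[0,0,0,0,0,0],[0,0,0,0,0,0]]'
python3 -m jog '[[0,0,0,0,0,0],[0,0,0,0,0,0],[0,0,0,0,0,0],[0,0,0,0,0,0],[0,0,0,0,0,0]]' 5
python3 -m jog '[[0,0,0,0,0,0],[0,0,0,0,0,0],[0,0,0,0,0,0],[0,0,-0.5,0,0,0],[0,0,-1,0,0,0]]'
python3 - <<'E'
from h import *
s=sense();p=s['tcp_pos'];print(p,s['wrist_force'],s['gripper_width'])
snap('wrist','w26')
E
```

```text
time_s: 29.5
tcp_pos: [0.6334, 0.1574, 0.0443]
ee_rot: [[-0.003, -1.0, 0.003], [-1.0, 0.003, 0.001], [-0.001, -0.003, -1.0]]
wrist_force: [0.6, 0.5, -1.7]
gripper_width: 0.994
time_s: 29.92
tcp_pos: [0.6333, 0.1591, -0.0045]
ee_rot: [[-0.0, -1.0, 0.001], [-1.0, 0.0, -0.0], [0.0, -0.001, -1.0]]
wrist_force: [0.4, 0.9, 0.8]
gripper_width: 0.997
time_s: 30.33
tcp_pos: [0.6327, 0.1605, -0.0045]
ee_rot: [[0.001, -1.0, 0.001], [-1.0, -0.001, 0.0], [-0.0, -0.001, -1.0]]
wrist_force: [0.1, -0.4, 4.5]
gripper_width: 0.711
time_s: 30.75
tcp_pos: [0.6312, 0.1597, 0.0082]
ee_rot: [[0.0, -1.0, -0.004], [-1.0, -0.0, -0.001], [0.001, 0.004, -1.0]]
wrist_force: [0.3, -0.0, -1.8]
gripper_width: 0.707
[0.63115593 0.15969691 0.00819519] [ 0.2792314  -0.04755214 -1.84029408] 0.707157052699828
```

View pics/w26.png

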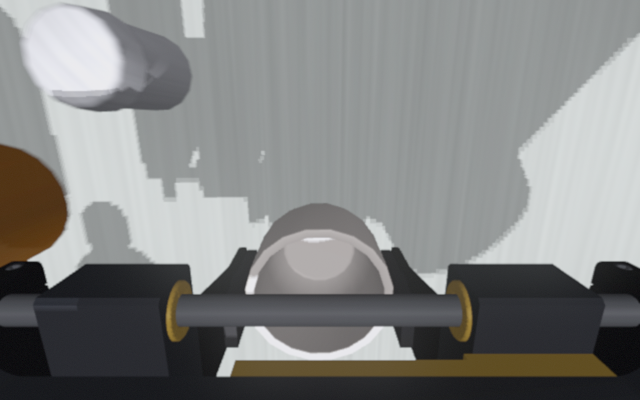

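```bash
python3 -m jog '[[0,0,-3,0,0,0],[0,0,-3.5,0,0,0],[0,0,-3.5,0,0,0],[0,0,-3,0,0,0],[2,0.3,-2,0,0,0]]'
python3 -m jog '[[3,0.4,0,0,0,0],[3.5,0.4,0,0,0,0],[3.5,0.4,0,0,0,0],[3.5,0.4,0,0,0,0],[3.5,0.4,0,0,0,0]]'
python3 -m jog '[[3.5,0.4,0,0,0,0],[3.5,0.4,0,0,0,0],[3.5,0.4,0,0,0,0],[3.5,0.4,0,0,0,0],[3.5,0.4,0,0,0,0]]'
python3 -m jog '[[3.5,0.4,0,0,0,0],[3,0.4,0,0,0,0],[2,0.3,0,0,0,0],[0.4,0,0,0,0,0],[0,0,0,0,0,0]]'
python3 -m jog '[[0,0,0,0,0,0],[0,0,0,0,0,0],[0,0,0,0,0,0],[0,0,0,0,0,0],[0,0,0,0,0,0]]'
python3 - <<'E'
from h import *
s=sense();p=s['tcp_pos'];print(p,s['wrist_force'],s['gripper_width'])
snap('wrist','w27');snap('scene','s27');crop('s27','s27c',160,120,360,300,4)
E
```

```text
time_s: 31.22
tcp_pos: [0.6319, 0.143, 0.1639]
ee_rot: [[0.004, -1.0, 0.007], [-1.0, -0.004, 0.003], [-0.003, -0.007, -1.0]]
wrist_force: [1.6, -0.9, -0.8]
gripper_width: 0.709
time_s: 31.63
tcp_pos: [0.6093, -0.0312, 0.1601]
ee_rot: [[0.001, -1.0, 0.001], [-1.0, -0.001, 0.0], [-0.0, -0.001, -1.0]]
wrist_force: [2.1, -0.2, -1.2]
gripper_width: 0.706
time_s: 32.05
tcp_pos: [0.5895, -0.2064, 0.1601]
ee_rot: [[0.001, -1.0, 0.0], [-1.0, -0.001, 0.0], [-0.0, -0.0, -1.0]]
wrist_force: [1.5, 0.5, -0.4]
gripper_width: 0.705
time_s: 32.47
tcp_pos: [0.5785, -0.2952, 0.1595]
ee_rot: [[-0.002, -1.0, -0.0], [-1.0, 0.002, 0.0], [-0.0, 0.0, -1.0]]
wrist_force: [0.9, -0.3, -1.2]
gripper_width: 0.712
time_s: 32.88
tcp_pos: [0.5794, -0.2929, 0.16]
ee_rot: [[0.002, -1.0, 0.0], [-1.0, -0.002, -0.0], [0.0, -0.0, -1.0]]
wrist_force: [0.6, -0.9, -1.6]
gripper_width: 0.705
[ 0.5793855  -0.29287345  0.16002459] [ 0.62477929 -0.89835625 -1.59585387] 0.7048121362504167
```

View pics/w27.png

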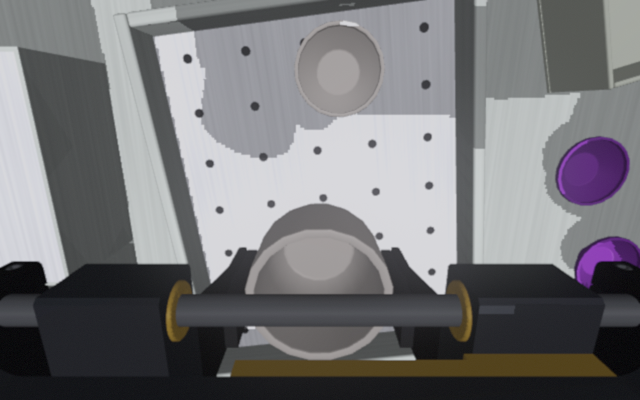

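View pics/s27c.png

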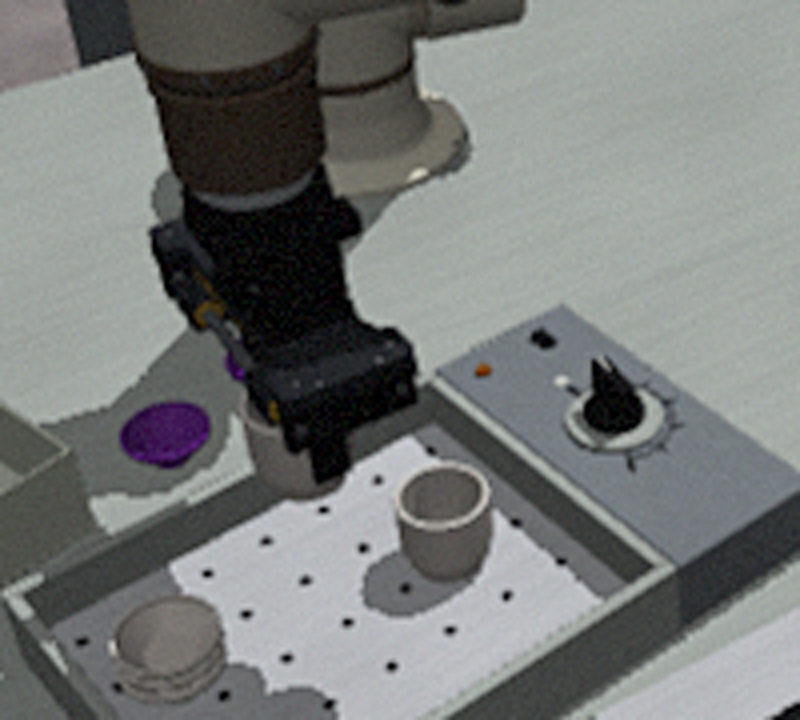

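```bash
python3 - <<'E'
from h import *
c=load('s27');print(pix(c,160+444/4,120+497/4,.09))
E
python3 -m jog '[[0,0,2,0,0,0],[0,0,3,0,0,0],[0,0,3,0,0,0],[0,0,2.5,0,0,0],[0,0,1.5,0,0,0]]'
python3 -m jog '[[0,0,0.7,0,0,0],[0,0,0.3,0,0,0],[0,0,0,0,0,0],[0,0,0,0,0,0],[0,0,0,0,0,0]]'
python3 -m jog '[[0,0,0.2,0,0,0],[0,0,0.2,0,0,0],[0,0,0.1,0,0,0],[0,0,0,0,0,0],[0,0,0,0,0,0]]'
```

```text
[ 0.56790746 -0.20537044  0.09      ]
time_s: 33.4
tcp_pos: [0.5772, -0.2929, 0.0365]
ee_rot: [[0.001, -1.0, -0.005], [-1.0, -0.001, 0.002], [-0.002, 0.005, -1.0]]
wrist_force: [0.6, 0.9, -2.4]
gripper_width: 0.704
time_s: 33.82
tcp_pos: [0.5802, -0.2941, 0.0315]
ee_rot: [[0.001, -1.0, 0.003], [-1.0, -0.001, -0.001], [0.001, -0.003, -1.0]]
wrist_force: [0.1, 0.7, -1.9]
gripper_width: 0.709
time_s: 34.23
tcp_pos: [0.5793, -0.2938, 0.0256]
ee_rot: [[0.001, -1.0, 0.001], [-1.0, -0.001, -0.0], [0.0, -0.001, -1.0]]
wrist_force: [0.1, -0.1, 2.5]
gripper_width: 0.71
```

Contact at the expected height; releasing, rising, and heading to the knob.

```bash
python3 -m jog '[[0,0,0,0,0,0],[0,0,0,0,0,0],[0,0,0,0,0,0],[0,0,0,0,0,0],[0,0,-0.5,0,0,0]]' 8.7
python3 -m jog '[[0,0,-2,0,0,0],[0,0,-3,0,0,0],[0,0,-3.5,0,0,0],[0,0,-3.5,0,0,0],[-3,0.1,-1,0,0,0]]'
python3 -m jog '[[-4,0.3,0,0,0,0],[-4,0.3,0,0,0,0],[-4,0.4,0,0,0,0],[-4,0.4,0,0,0,0],[-4,0.4,0,0,0,0]]'
python3 -m jog '[[-3,0.8,0,0,0,0],[-2,0.6,0,0,0,0],[0,0,0,0,0,0],[0,0,0,0,0,0],[0,0,0,0,0,0]]'
python3 - <<'E'
from h import *
s=sense();print(s['tcp_pos'])
snap('wrist','w28');snap('scene','s28');crop('s28','s28c',160,170,360,310,4)
E
```

```text
time_s: 34.65
tcp_pos: [0.5782, -0.2935, 0.0287]
ee_rot: [[0.001, -1.0, -0.002], [-1.0, -0.001, 0.001], [-0.001, 0.002, -1.0]]
wrist_force: [0.6, -0.4, -0.8]
gripper_width: 0.964
time_s: 35.07
tcp_pos: [0.5813, -0.2683, 0.1667]
ee_rot: [[-0.002, -1.0, 0.011], [-1.0, 0.002, -0.006], [0.006, -0.011, -1.0]]
wrist_force: [1.5, 0.5, 1.9]
gripper_width: 1.002
time_s: 35.48
tcp_pos: [0.5594, -0.0621, 0.1604]
ee_rot: [[0.001, -1.0, 0.001], [-1.0, -0.001, 0.0], [-0.0, -0.001, -1.0]]
wrist_force: [0.8, -0.1, 0.4]
gripper_width: 1.003
time_s: 35.9
tcp_pos: [0.5461, -0.0141, 0.1602]
ee_rot: [[0.001, -1.0, 0.001], [-1.0, -0.001, -0.0], [0.0, -0.001, -1.0]]
wrist_force: [0.5, 0.0, 0.3]
gripper_width: 1.002
[ 0.54608583 -0.01411295  0.16017528]
```

View pics/w28.png

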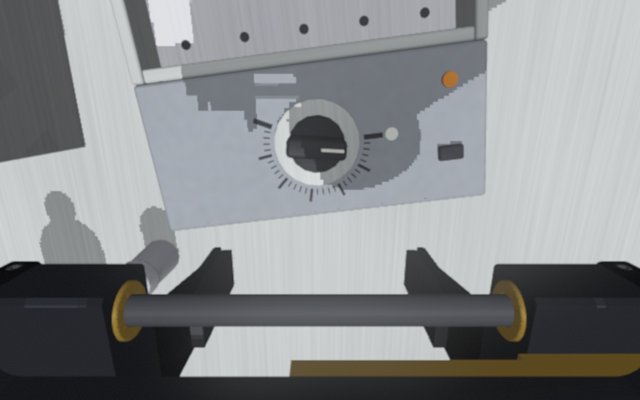

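View pics/s28c.png

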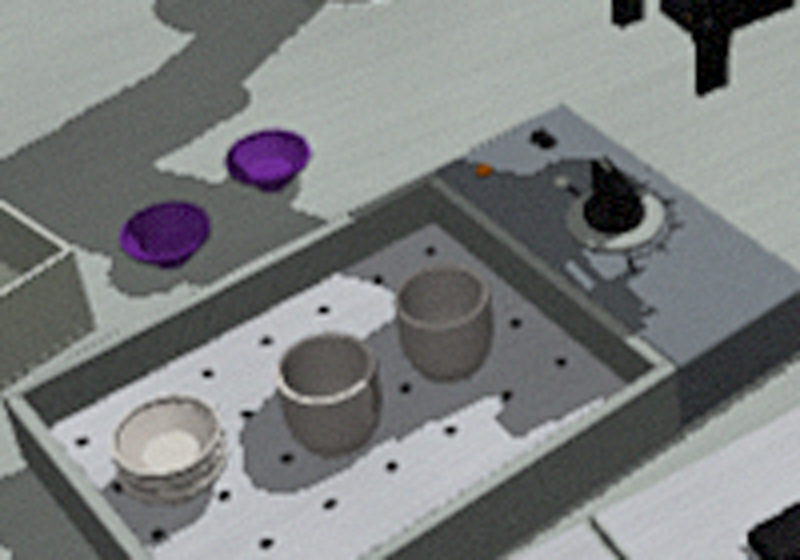

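```bash
python3 - <<'E'
from h import *
crop('w28','w28c',245,75,405,210,5)
E
```

```text
(no output)
```

View pics/w28c.png

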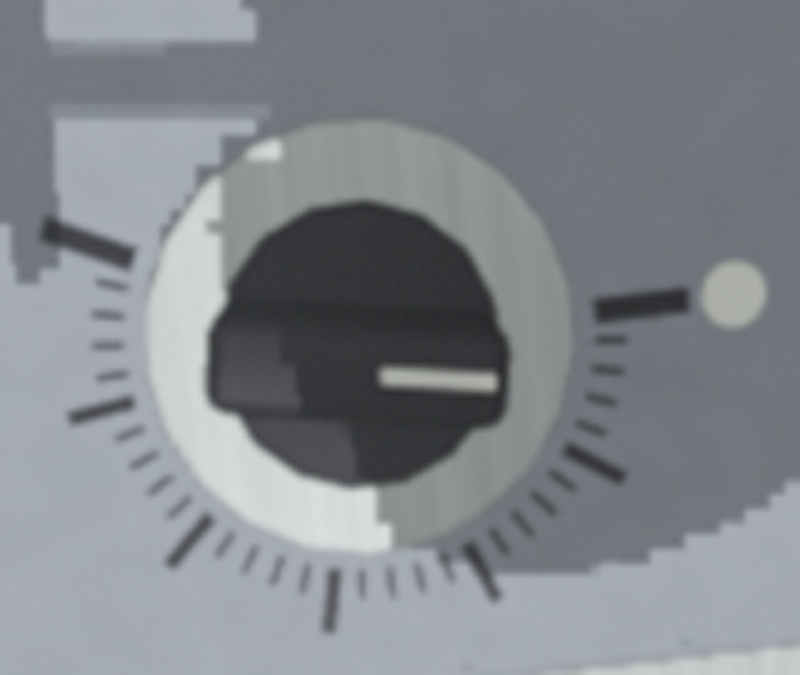

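```bash
python3 - <<'E'
from h import *
c=load('w28')
def P(u,v,z): return pix(c,245+(u+.5)/5-.5,75+(v+.5)/5-.5,z)
a,b=P(382,376,.114),P(498,382,.114);print(a,b,np.degrees(np.arctan2(*(b-a)[[1,0]])))
l,r=P(210,368,.114),P(508,382,.114);print('ends',l,r,(l+r)/2,np.linalg.norm(l-r))
d=P(735,294,.07);z0=P(597,310,.07);m=P(690,300,.07);print('dot',d,z0,m)
# dial centre: fit white disc rim z ~.07-.075
for z in(.07,.076):print(z,fitrim(c,[(245+u/5,75+v/5) for u,v in((147,335),(570,335),(358,120),(358,553))],.04,z))
t=np.array([P(u,v,.07)[:2] for u,v in((597,310),(572,455),(470,550),(336,570),(210,520),(130,402),(132,258))])
f=least_squares(lambda q:np.hypot(*(t-q[:2]).T)-q[2],[.55,-.06,.045]);print('ticks',f.x,f.fun)
print(np.degrees(np.arctan2(*(t-f.x[:2]).T[::-1])))
E
```

```text
[ 0.54594049 -0.06270573  0.114     ] [ 0.53024729 -0.06191389  0.114     ] 177.11144337344706
ends [ 0.56915902 -0.06375706  0.114     ] [ 0.52889469 -0.06191515  0.114     ] [ 0.54902686 -0.0628361   0.114     ] 0.040306445396055345
dot [ 0.48997168 -0.07011886  0.07      ] [ 0.51166302 -0.06761602  0.07      ] [ 0.49702594 -0.0691828   0.07      ]
0.07 (array([ 0.54908731, -0.06160188]), array([-0.00630658, -0.00634183, -0.0056225 , -0.00628356]))
0.076 (array([ 0.54904876, -0.06220288]), array([-0.0070146 , -0.00705549, -0.00629513, -0.00705429]))
ticks [ 0.54902385 -0.06270065  0.03815175] [-4.68969289e-04  5.75297050e-04  2.44647017e-04 -5.65631054e-04
 -4.03553387e-05  2.22298825e-04  3.27127923e-05]
[-172.50493197  151.98279739  117.83385066   83.65244368   49.47558593
   14.62080652  -19.7054474 ]
```

```bash
python3 -m jog '[[0,0,0,0,0,-6.7],[0,0,0,0,0,-6.7],[0,0,0,0,0,-6.7],[0,0,0,0,0,-6.7],[0,0,0,0,0,-6.7]]'
python3 -m jog '[[0,0,0,0,0,-6.7],[0,0,0,0,0,-6.7],[0,0,0,0,0,-6.7],[0,0,0,0,0,-6.7],[0,0,0,0,0,-6.7]]'
python3 -m jog '[[0,0,0,0,0,-6.7],[0,0,0,0,0,-6.7],[0,0,0,0,0,-6.7],[0,0,0,0,0,0],[0,0,0,0,0,0]]'
python3 - <<'E'
from h import *
s=sense();print(s['tcp_pos'],np.degrees(np.arctan2(s['ee_rot'][1,0],s['ee_rot'][0,0])),s['joints'].round(1))
snap('wrist','w29')
E
```

```text
time_s: 36.42
tcp_pos: [0.546, -0.0151, 0.1597]
ee_rot: [[0.556, -0.831, -0.0], [-0.831, -0.556, -0.0], [-0.0, 0.0, -1.0]]
wrist_force: [0.3, 0.1, 0.0]
gripper_width: 1.003
time_s: 36.83
tcp_pos: [0.546, -0.0151, 0.1597]
ee_rot: [[0.922, -0.387, -0.0], [-0.387, -0.922, -0.0], [-0.0, 0.0, -1.0]]
wrist_force: [-0.3, 0.6, -0.5]
gripper_width: 1.001
time_s: 37.25
tcp_pos: [0.5459, -0.0147, 0.1597]
ee_rot: [[0.999, -0.054, -0.0], [-0.054, -0.999, -0.0], [-0.0, 0.0, -1.0]]
wrist_force: [-0.8, -0.7, -0.0]
gripper_width: 0.997
[ 0.54592892 -0.01472073  0.15969593] -3.1148276314185614 [ 15.5  15.9 -13.5   0.  -60.7  71.4]
```

View pics/w29.png

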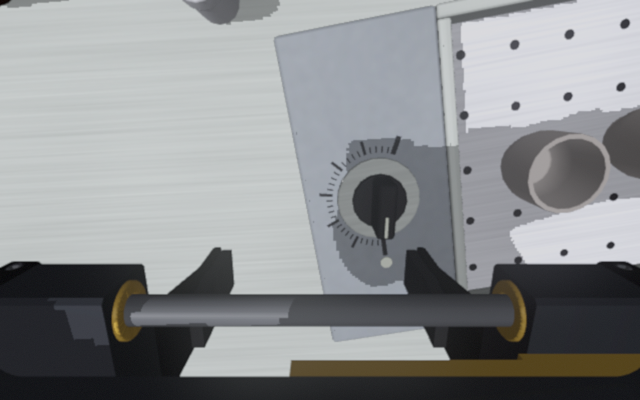

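```bash
python3 -m jog '[[0.3,2.4,0,0,0,0],[0.27,2.4,0,0,0,0],[0,0,2,0,0,0],[0,0,0,0,0,0],[0,0,0,0,0,0]]'
python3 - <<'E'
from h import *
s=sense();p=s['tcp_pos'];print(p)
c=snap('wrist','w30')
t=[proj(c,[.549,-.0627,.114]),proj(c,[.570,-.0637,.114]),proj(c,[.528,-.0617,.114])];print(t)
E
```

```text
time_s: 37.72
tcp_pos: [0.5483, -0.0626, 0.139]
ee_rot: [[0.999, -0.052, -0.003], [-0.052, -0.999, -0.0], [-0.003, 0.001, -1.0]]
wrist_force: [-0.3, -0.3, -0.3]
gripper_width: 0.997
[ 0.54825736 -0.06256049  0.13901839]
[(np.float64(320.12422302123315), np.float64(230.16793237899063)), (np.float64(320.01876483347985), np.float64(199.3794222291272)), (np.float64(320.2242581550862), np.float64(259.3731823419559))]
```

View pics/w30.png

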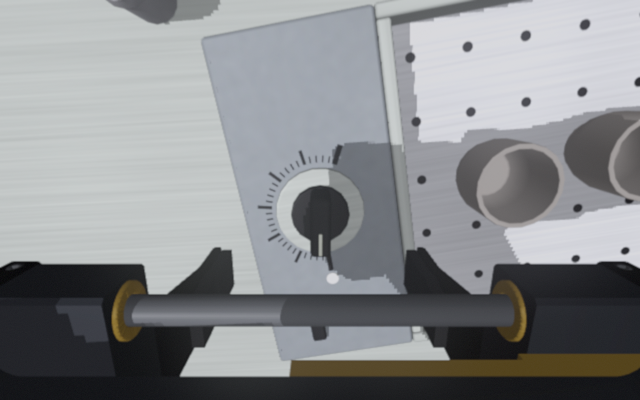

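```bash
python3 -m jog '[[0.05,0,1,0,0,0],[0,0,1,0,0,0],[0,0,1,0,0,0],[0,0,1,0,0,0],[0,0,0,0,0,0]]' 4.5
python3 -m jog '[[0,0,1,0,0,0],[0,0,1,0,0,0],[0,0,1,0,0,0],[0,0,0.9,0,0,0],[0,0,0,0,0,0]]'
python3 - <<'E'
from h import *
s=sense();p=s['tcp_pos'];print(p,s['wrist_force'],s['gripper_width'])
c=snap('wrist','w31');snap('scene','s31');crop('s31','s31c',220,120,380,240,5)
E
```

```text
time_s: 38.18
tcp_pos: [0.5476, -0.0619, 0.0969]
ee_rot: [[0.999, -0.05, -0.005], [-0.05, -0.999, -0.0], [-0.005, 0.001, -1.0]]
wrist_force: [-0.1, -0.3, -0.5]
gripper_width: 0.701
time_s: 38.6
tcp_pos: [0.5479, -0.0622, 0.0583]
ee_rot: [[0.999, -0.05, -0.005], [-0.05, -0.999, -0.0], [-0.005, 0.001, -1.0]]
wrist_force: [-0.6, 0.2, 1.3]
gripper_width: 0.52
[ 0.54789203 -0.06218923  0.05832128] [-0.5614701   0.24026279  1.30343517] 0.5195044944651
```

View pics/w31.png

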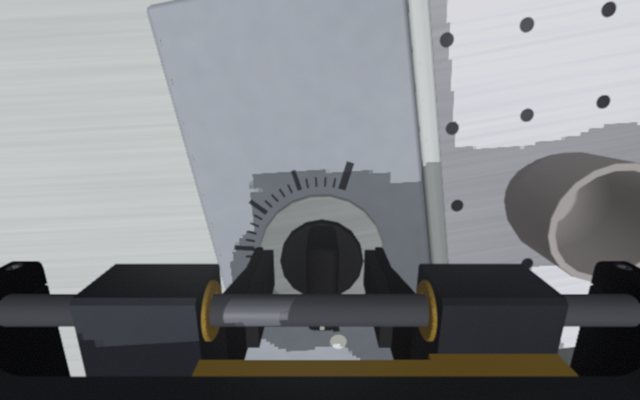

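View pics/s31c.png

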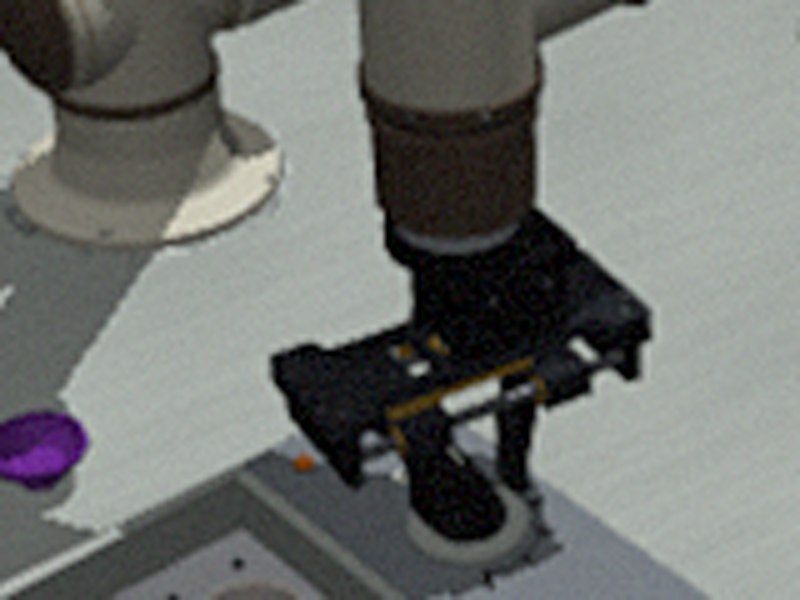

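Aligned with the bar. Closing the jaws on it.

```bash
for i in 1; do :; done
python3 -m jog '[[0,0,0,0,0,0],[0,0,0,0,0,0],[0,0,0,0,0,0],[0,0,0,0,0,0],[0,0,0,0,0,0]]' 0.8
python3 -m jog '[[0,0,0,0,0,0],[0,0,0,0,0,0],[0,0,0,0,0,0],[0,0,0,0,0,0],[0,0,0,0,0,0]]'
python3 - <<'E'
from h import *
s=sense();print(s['tcp_pos'],s['wrist_force'],s['moment'],s['gripper_width']*8.7)
E
```

```text
time_s: 39.12
tcp_pos: [0.5498, -0.062, 0.0612]
ee_rot: [[0.999, -0.05, 0.001], [-0.05, -0.999, 0.0], [0.001, -0.0, -1.0]]
wrist_force: [-0.2, 0.5, 1.0]
gripper_width: 0.225
time_s: 39.53
tcp_pos: [0.5496, -0.0636, 0.0612]
ee_rot: [[0.999, -0.05, -0.0], [-0.05, -0.999, -0.002], [-0.0, 0.002, -1.0]]
wrist_force: [-0.1, -6.0, 0.0]
gripper_width: 0.158
[ 0.54963775 -0.06363627  0.06118521] [-0.14940724 -5.96786759  0.04712118] [-1.85138635 -0.23388823  0.03236578] 1.3730592109404731
```

```bash
python3 -m jog '[[0,0.05,0,0,0,3],[0,0.05,0,0,0,5],[0,0,0,0,0,6],[0,0,0,0,0,6],[0,0,0,0,0,6]]'
python3 -m jog '[[0,0,0,0,0,6],[0,0,0,0,0,6],[0,0,0,0,0,6],[0,0,0,0,0,0],[0,0,0,0,0,0]]'
python3 - <<'E'
from h import *
s=sense();print(s['tcp_pos'],s['wrist_force'],s['moment'],s['gripper_width']*8.7,np.degrees(np.arctan2(s['ee_rot'][1,0],s['ee_rot'][0,0])))
snap('wrist','w32')
E
```

```text
time_s: 39.95
tcp_pos: [0.5494, -0.0644, 0.0612]
ee_rot: [[0.874, -0.487, -0.0], [-0.487, -0.874, -0.002], [0.001, 0.002, -1.0]]
wrist_force: [1.1, -5.9, -0.2]
gripper_width: 0.155
time_s: 40.37
tcp_pos: [0.5491, -0.0647, 0.0612]
ee_rot: [[0.684, -0.73, -0.001], [-0.73, -0.684, -0.002], [0.001, 0.002, -1.0]]
wrist_force: [-0.0, -5.3, 1.0]
gripper_width: 0.158
[ 0.54910177 -0.06474853  0.06116593] [-0.02624888 -5.33088112  0.95920276] [-1.84901495  0.01331173 -0.04226494] 1.3746117285260828 -46.8723159257168
```

View pics/w32.png

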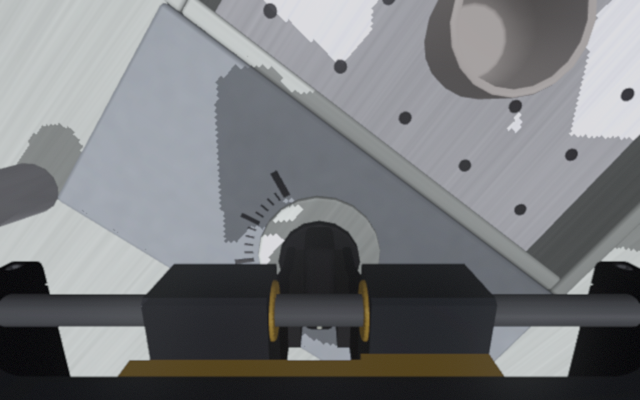

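```bash
python3 -m jog '[[0,0,0,0,0,7],[0,0,0,0,0,7],[0,0,0,0,0,7],[0,0,0,0,0,7],[0,0,0,0,0,7]]'
python3 -m jog '[[0,0,0,0,0,7],[0,0,0,0,0,7],[0,0,0,0,0,7],[0,0,0,0,0,7],[0,0,0,0,0,7]]'
python3 -m jog '[[0,0,0,0,0,7],[0,0,0,0,0,7],[0,0,0,0,0,7],[0,0,0,0,0,7],[0,0,0,0,0,7]]'
python3 -m jog '[[0,0,0,0,0,7],[0,0,0,0,0,7],[0,0,0,0,0,7],[0,0,0,0,0,7],[0,0,0,0,0,0]]'
python3 - <<'E'
from h import *
s=sense();print(s['tcp_pos'],s['joints'].round(1),s['moment'],s['gripper_width']*8.7,np.degrees(np.arctan2(s['ee_rot'][1,0],s['ee_rot'][0,0])))
snap('wrist','w33')
E
```

```text
time_s: 40.83
tcp_pos: [0.5482, -0.0652, 0.0611]
ee_rot: [[0.136, -0.991, -0.003], [-0.991, -0.136, -0.003], [0.002, 0.003, -1.0]]
wrist_force: [-1.6, -7.6, 3.3]
gripper_width: 0.161
time_s: 41.25
tcp_pos: [0.5472, -0.0651, 0.0611]
ee_rot: [[-0.457, -0.889, -0.005], [-0.889, 0.457, -0.003], [0.005, 0.003, -1.0]]
wrist_force: [-4.2, -6.3, 4.6]
gripper_width: 0.157
time_s: 41.67
tcp_pos: [0.5465, -0.0644, 0.0611]
ee_rot: [[-0.885, -0.466, -0.006], [-0.466, 0.885, -0.002], [0.006, 0.001, -1.0]]
wrist_force: [-5.8, -3.4, 6.6]
gripper_width: 0.157
time_s: 42.08
tcp_pos: [0.5463, -0.0637, 0.0611]
ee_rot: [[-1.0, 0.002, -0.006], [0.002, 1.0, -0.001], [0.006, -0.001, -1.0]]
wrist_force: [-6.7, -0.5, 6.5]
gripper_width: 0.158
[ 0.54628563 -0.06367025  0.06113178] [  10.2   22.5  -19.7   -0.   -48.1 -100.3] [-0.06444018  1.72675216 -0.00225621] 1.3723629008560614 179.8750685326385
```

View pics/w33.png

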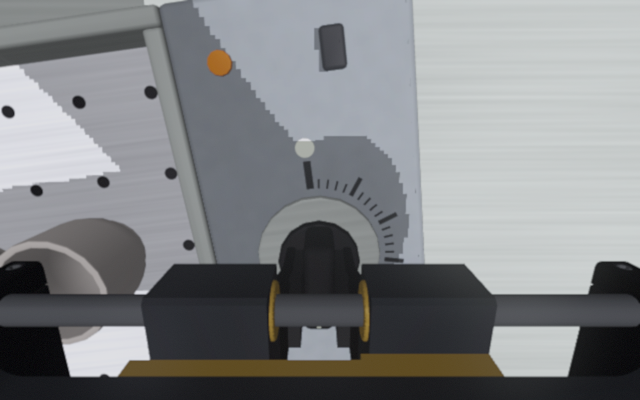

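```bash
python3 -m jog '[[0,0,0,0,0,7],[0,0,0,0,0,7],[0,0,0,0,0,7],[0,0,0,0,0,6.5],[0,0,0,0,0,0]]'
python3 -m jog '[[0,0,0,0,0,0],[0,0,0,0,0,0],[0,0,0,0,0,0],[0,0,0,0,0,0],[0,0,0,0,0,0]]'
python3 - <<'E'
from h import *
s=sense();print(s['tcp_pos'],s['joints'].round(1),s['moment'],s['gripper_width']*8.7,np.degrees(np.arctan2(s['ee_rot'][1,0],s['ee_rot'][0,0])))
snap('wrist','w34')
E
```

```text
time_s: 42.55
tcp_pos: [0.5465, -0.0629, 0.0611]
ee_rot: [[-0.886, 0.463, -0.006], [0.463, 0.886, 0.0], [0.005, -0.003, -1.0]]
wrist_force: [-6.5, 1.9, 7.0]
gripper_width: 0.158
time_s: 42.97
tcp_pos: [0.5465, -0.063, 0.0611]
ee_rot: [[-0.888, 0.46, -0.006], [0.46, 0.888, -0.0], [0.005, -0.003, -1.0]]
wrist_force: [-6.6, 2.6, 6.9]
gripper_width: 0.159
[ 0.54648308 -0.06295554  0.06113601] [ 1.030e+01  2.250e+01 -1.970e+01 -1.000e-01 -4.810e+01 -1.276e+02] [ 0.73533088  1.80714851 -0.04163678] 1.3853364528816434 152.6159951894026
```

View pics/w34.png

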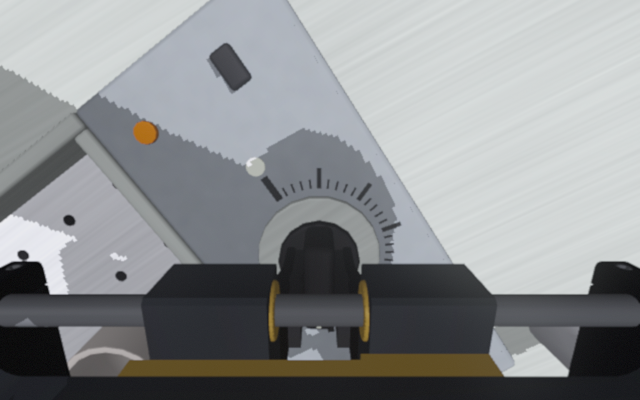

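```bash
python3 -m jog '[[0,0,0,0,0,-7],[0,0,0,0,0,-7],[0,0,0,0,0,-7],[0,0,0,0,0,-7],[0,0,0,0,0,-7]]'
python3 -m jog '[[0,0,0,0,0,-7],[0,0,0,0,0,-7],[0,0,0,0,0,-7],[0,0,0,0,0,-7],[0,0,0,0,0,-7]]'
python3 -m jog '[[0,0,0,0,0,-7],[0,0,0,0,0,-7],[0,0,0,0,0,-7],[0,0,0,0,0,-7],[0,0,0,0,0,-7]]'
python3 -m jog '[[0,0,0,0,0,-7],[0,0,0,0,0,-7],[0,0,0,0,0,-7],[0,0,0,0,0,-7],[0,0,0,0,0,-5]]'
python3 -m jog '[[0,0,0,0,0,0],[0,0,0,0,0,0],[0,0,0,0,0,0],[0,0,0,0,0,0],[0,0,0,0,0,0]]'
python3 - <<'E'
from h import *
s=sense();y=np.degrees(np.arctan2(s['ee_rot'][1,0],s['ee_rot'][0,0]));print(s['tcp_pos'],s['moment'],s['gripper_width']*8.7,y)
snap('wrist','w35')
E
```

```text
time_s: 43.43
tcp_pos: [0.5463, -0.0639, 0.0611]
ee_rot: [[-0.99, -0.139, -0.006], [-0.139, 0.99, -0.001], [0.007, -0.0, -1.0]]
wrist_force: [-5.6, -2.5, 5.8]
gripper_width: 0.157
time_s: 43.85
tcp_pos: [0.5467, -0.0647, 0.0611]
ee_rot: [[-0.732, -0.682, -0.006], [-0.682, 0.732, -0.002], [0.006, 0.002, -1.0]]
wrist_force: [-5.0, -4.0, 5.0]
gripper_width: 0.155
time_s: 44.27
tcp_pos: [0.5476, -0.0652, 0.0611]
ee_rot: [[-0.208, -0.978, -0.004], [-0.978, 0.208, -0.003], [0.004, 0.003, -1.0]]
wrist_force: [-2.6, -7.5, 2.3]
gripper_width: 0.155
time_s: 44.68
tcp_pos: [0.5485, -0.0651, 0.0612]
ee_rot: [[0.358, -0.934, -0.002], [-0.934, -0.358, -0.003], [0.002, 0.003, -1.0]]
wrist_force: [0.0, -7.3, 2.2]
gripper_width: 0.155
time_s: 45.1
tcp_pos: [0.5486, -0.0651, 0.0612]
ee_rot: [[0.353, -0.936, -0.002], [-0.936, -0.353, -0.003], [0.002, 0.003, -1.0]]
wrist_force: [-0.3, -7.9, 1.6]
gripper_width: 0.159
[ 0.54855095 -0.06508516  0.06115242] [-2.018622    0.17299886  0.06222589] 1.380372386218188 -69.34503530978684
```

View pics/w35.png

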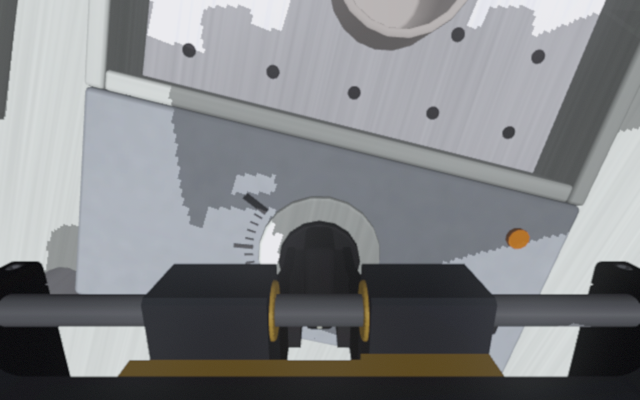

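```bash
python3 -m jog '[[0,0,0,0,0,-4],[0,0,0,0,0,-4.1],[0,0,0,0,0,0],[0,0,0,0,0,0],[0,0,0,0,0,0]]'
python3 -m jog '[[0,0,0,0,0,0],[0,0,0,0,0,0],[0,0,0,0,0,0],[0,0,0,0,0,0],[0,0,0,0,0,0]]' 4
python3 -m jog '[[0,0,-1,0,0,0],[0,0,-3,0,0,0],[0,0,-3,0,0,0],[0,0,-3,0,0,0],[0,0,0,0,0,0]]'
python3 -m jog '[[-4,0,0,0,0,0],[-2,0,0,0,0,0],[0,0,0,0,0,0],[0,0,0,0,0,0],[0,0,0,0,0,0]]'
python3 - <<'E'
from h import *
s=sense();print(s['tcp_pos'],s['wrist_force'],s['gripper_width']*8.7)
snap('wrist','w36')
E
```

```text
time_s: 45.57
tcp_pos: [0.5488, -0.065, 0.0612]
ee_rot: [[0.481, -0.877, -0.002], [-0.877, -0.481, -0.003], [0.001, 0.003, -1.0]]
wrist_force: [-0.8, -6.6, 0.7]
gripper_width: 0.157
time_s: 45.98
tcp_pos: [0.5497, -0.0628, 0.0609]
ee_rot: [[0.481, -0.877, 0.0], [-0.877, -0.481, 0.0], [-0.0, -0.0, -1.0]]
wrist_force: [1.0, -0.4, -0.7]
gripper_width: 0.425
time_s: 46.4
tcp_pos: [0.5541, -0.063, 0.1686]
ee_rot: [[0.482, -0.876, 0.014], [-0.876, -0.483, -0.0], [0.007, -0.012, -1.0]]
wrist_force: [0.3, -0.0, 0.9]
gripper_width: 0.458
time_s: 46.82
tcp_pos: [0.5211, -0.0104, 0.1614]
ee_rot: [[0.481, -0.876, 0.001], [-0.876, -0.481, 0.0], [0.0, -0.001, -1.0]]
wrist_force: [0.6, 0.4, -0.0]
gripper_width: 0.464
[ 0.521085   -0.01036302  0.16139917] [ 0.64418374  0.39847431 -0.04425004] 4.037308721340322
```

View pics/w36.png

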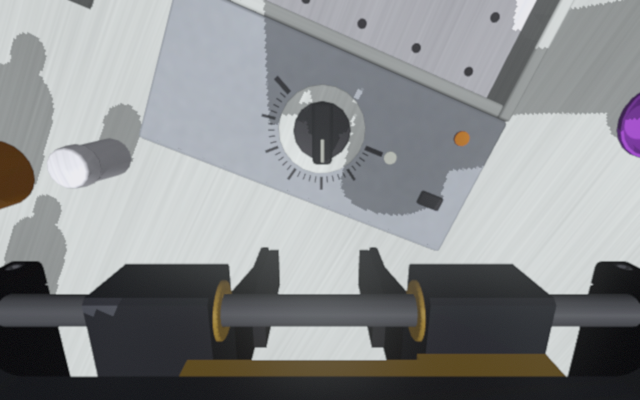

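```bash
python3 - <<'E'
from h import *
crop('w36','w36c',260,65,420,200,5)
E
python3 -m jog '[[-4,0,-1,0,0,0],[-4,0,-1,0,0,0],[-4,0,-1,0,0,0],[-4,0,-1,0,0,0],[0,0,0,0,0,0]]'
python3 -m jog '[[0,0,0,0,0,0],[0,0,0,0,0,0],[0,0,0,0,0,0],[0,0,0,0,0,0],[0,0,0,0,0,0]]'
python3 - <<'E'
from h import *
snap('scene','s36');crop('s36','s36c',160,170,360,310,4);snap('top','t36');im=cv2.imread('pics/t36.png');cv2.imwrite('pics/t36b.png',cv2.convertScaleAbs(im,alpha=1.8))
E
```

```text
time_s: 47.28
tcp_pos: [0.4434, 0.1343, 0.2032]
ee_rot: [[0.486, -0.874, 0.004], [-0.874, -0.486, 0.003], [-0.001, -0.005, -1.0]]
wrist_force: [-1.2, 0.1, -0.4]
gripper_width: 0.46
time_s: 47.7
tcp_pos: [0.444, 0.1287, 0.2003]
ee_rot: [[0.479, -0.878, -0.001], [-0.878, -0.479, -0.001], [0.0, 0.001, -1.0]]
wrist_force: [-0.0, -0.1, -0.1]
gripper_width: 0.461
```

View pics/w36c.png

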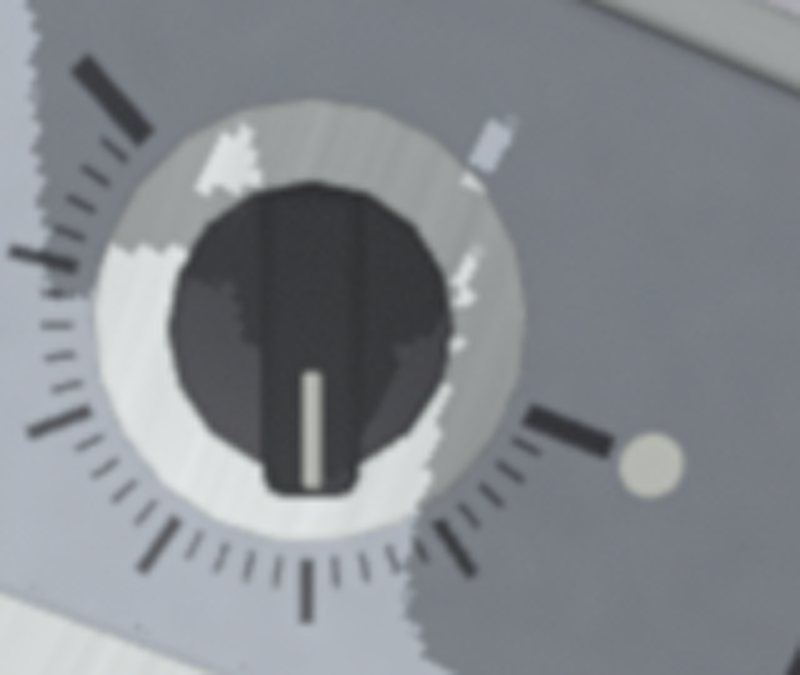

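View pics/s36c.png

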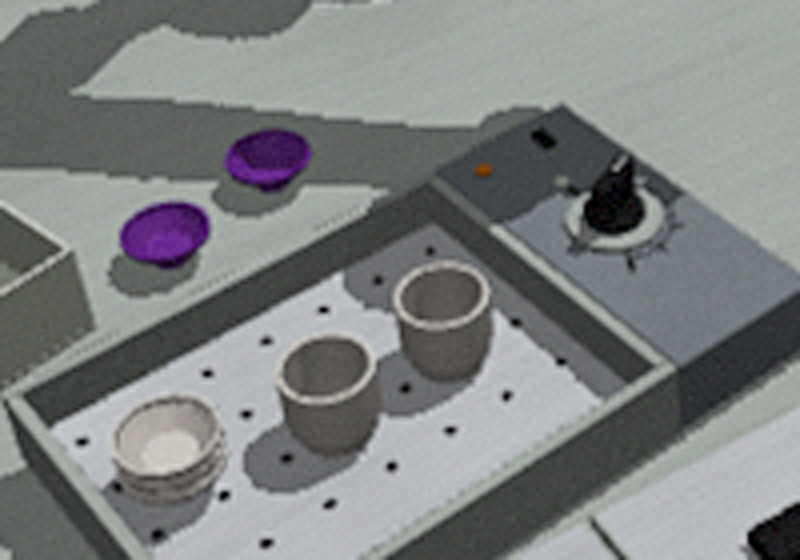

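View pics/t36b.png

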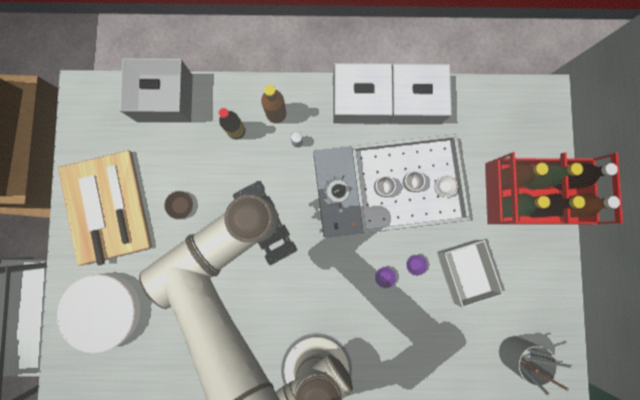

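The pointer sits on the second long mark. Both cups are upright in the pan, the three-lid stack is nested, and the other items haven't visibly moved. Handing in.

```bash
python3 - <<'E'
from h import *
from station import finish_job
c=load('w36')
P=lambda u,v:pix(c,260+(u+.5)/5-.5,65+(v+.5)/5-.5,.114)
d=P(312,488)-P(312,375);a=np.degrees(np.arctan2(d[1],d[0]));print('reading rad',np.radians(187.5-a))
print(finish_job())
E
```

```text
reading rad 1.1966298078515705
the job is handed in; nothing more can be done
None
```

The job is handed in at about 48 s on the robot's clock. Two cups and two loose lids were on the counter. Both cups now stand upright in the pan, and both lids are nested upside down on the lid that was already there.

- **Timer:** I wound it to about 3.75 rad, judged from the gripper angle and the dial marks, then turned it back. My last camera measurement read 1.197 rad, against a target of 1.20 rad for 10 minutes.
- **Final pictures:** The stack looks level. The sauce dish, shaker and bottles show no visible movement. The arm covered the spoon in the last top view; it looked unmoved in the one before, about half-way through. The gripper is well clear and the wrist force is close to zero.
- **TCP mismatch:** The real fingertips were about 30 mm behind the reported TCP. My first lid grasp therefore closed above the lid without touching it. I measured the offset with two cameras and allowed for it from then on.
- **Turning forces:** While turning the knob I saw 6 to 10 N on the wrist from a grip about 1 to 2 mm off centre. It caused no visible problem.

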